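Load the rings from the tilt-out bin into the canister

TASK

Two steel support rings are lying in one of the two tilt-out bins: tip that bin forward until it is fully open, take both rings out and drop them flat into the steel canister, on top of the two rings that are already in it, so that all four make one column for the autoclave. Then push the bin fully shut again. The other bin stays shut, the canister stays standing where it is, and nothing else on the bench is to be shifted.

Things in the scene. Friction and masses are not known exactly. Their poses are not given: they have to be found in the camera images.
- ring_bin (a joint): Pale grey plastic tilt-out bin, turning on a level hinge along its unit's y axis at the foot of its front. 0 = shut (front upright), 0.70 rad = fully open, on its stop, top tipped towards the robot. Stiff hinge (0.2 N m; 2 to 5 N at the rim): it stays at any angle where it is left. This one holds the two rings; it starts shut.
- ring_bin_rim (a point): Middle of the top edge of the ring bin's front, 74 mm from the hinge, 86 mm above the bench when shut. Axes turn with the bin: when shut x points to the unit's back, y along the rim, z up. When shut, a slot 46 mm wide (x) and 190 long is open from above right behind this edge, so that a finger can hook the front from inside. A finger lip 150 mm wide projects 14.5 mm to -x here, 9 mm high.
- ring_bin_hinge (a point): Middle of the ring bin's hinge line, 12 mm above the bench; axes as the rim's, turning with the bin. In this frame (mm): front panel x -2 to 2, 198 wide, top edge z 74, lip reaching to x -14.5 at z 65 to 74; flat floor, upper face z 3, x 2 to 81; side walls' inner faces y -95 and 95, 74 high in front, 42 at the back; back wall x 81 to 84, 42 high; open top.
- stopper_bin (a joint): Pale grey plastic tilt-out bin, turning on a level hinge along its unit's y axis at the foot of its front. 0 = shut (front upright), 0.70 rad = fully open, on its stop, top tipped towards the robot. Stiff hinge (0.2 N m; 2 to 5 N at the rim): it stays at any angle where it is left. This one, of the same size, holds white stoppers fixed in it; it starts and stays shut.
- unit_rings: White housing of the ring bin, fixed: 110 mm deep (x), 204 wide (y), 104 high. Origin at the centre of its underside, x to its back, z up. The hinge lies at x -50, z 12 mm. The roof covers x -2 to 55 mm; the cheeks slope from 75 mm high in front (x -46) to 104 mm at x -4. 30 mm or more to the other unit.
- unit_stoppers: White housing of the other bin, same size and axes, fixed. The two units stand side by side, either way round.
- canister: Round steel canister, open at the top, standing loose on the bench: 58 mm outside diameter (61 at a bead below the rim), 50 mm high, bore 52 mm, inner floor 4 mm up; 0.4 kg. Origin at the centre of its underside, z up.
- ring_1: Flat plain steel ring, 46 mm outside, 26 mm hole, 8 mm thick, 70 g; origin at its centre, z along its axis. At the start it lies flat in the shut ring bin, about 40 mm to one side of the bin's middle; it slides down to the front when the bin is tipped.
- ring_2: Flat plain steel ring, 46 mm outside, 26 mm hole, 8 mm thick, 70 g; origin at its centre, z along its axis. At the start it lies flat in the shut ring bin, about 40 mm to the other side; it slides down too.
- ring_3: Flat plain steel ring, 46 mm outside, 26 mm hole, 8 mm thick, 70 g; origin at its centre, z along its axis. At the start it lies at the bottom of the canister.
- ring_4: Flat plain steel ring, 46 mm outside, 26 mm hole, 8 mm thick, 70 g; origin at its centre, z along its axis. At the start it lies in the canister on ring_3.
- flask_1: Glass 250 ml conical flask with a foil cap, 83 mm across the foot, 138 mm high. Loose; to be left alone. Origin at the centre of its underside.
- flask_2: Another such flask. Loose; to be left alone. Origin at the centre of its underside.
- flask_3: A third such flask. Loose; to be left alone. Origin at the centre of its underside.
- dishes: Stack of three petri dishes, one body, 90 mm across, 44 mm high. Loose; to be left alone. Origin at the centre of its underside.
- canister_lid: Steel lid of the canister, lying on the bench: 63 mm across, 24 mm high with its knob. It is not needed now. Loose; to be left alone. Origin at the centre of its underside.
- forceps: Steel forceps lying along their x axis, 135 mm long, 9 mm high. Loose; to be left alone. Origin at the centre of its underside.
- tube_rack: White tube rack with teal-capped tubes, one body, 70 x 190 mm, 98 mm high. Loose; to be left alone. Origin at the centre of its underside.
- media_bottle: Glass jar with a blue cap, 72 mm across, 150 mm high. Loose; to be left alone. Origin at the centre of its underside.
Things that resemble listed ones, but are neither listed nor needed, are in the scene too. What is shaped like the unit_stoppers but blue is not meant.

How it is judged:
On the way, in this order (a step that is already met when the one before it is completed fails the run):
1. the bin with the rings is tipped fully open (joint above 0.62 rad) (value of joint ring_bin above 0.62 rad), for 0.2 s.
2. all four rings lie flat in the canister, in one column (horizontal distance between each of ring_1, ring_2, ring_3, ring_4 and canister below 0.006 m and z of ring_1 in the frame of canister between 0.004 and 0.036 m and angle between the z axis of each of ring_1, ring_2, ring_3, ring_4 and the z axis of canister, either way round below 0.12 rad and z of ring_2 in the frame of canister between 0.004 and 0.036 m and z of ring_3 in the frame of canister between 0.004 and 0.036 m and z of ring_4 in the frame of canister between 0.004 and 0.036 m and angle between canister's own z axis and vertical below 0.06 rad and distance of canister from where it was at the start of the episode below 0.03 m), for 0.2 s.
At the end, for the whole second after the job is handed in: All four rings lie flat (within 0.12 rad) in one column in the canister: each centred on it within 6 mm, the centre of the highest less than 36 mm above the canister's foot. The canister stands upright (within 0.06 rad), at most 30 mm from where it stood. Both bins are shut (joints below 0.05 rad) (all of step 2 and value of joint each of ring_bin, stopper_bin below 0.05 rad); the robot touches nothing.
It fails at once if something else on the bench is shifted by more than 30 mm (distance of any of flask_1, flask_2, flask_3, dishes, canister_lid, forceps, tube_rack, media_bottle from where it was at the start of the episode above 0.03 m).
It fails at once if the other bin is tipped open (above 0.2 rad) (value of joint stopper_bin above 0.2 rad).
It fails at once if the canister is knocked over (tilted over 0.4 rad) (angle between canister's own z axis and vertical above 0.4 rad).
It also fails if it takes over 72 s, if anything falls off the work surface, if the arm or the gripper's body presses on something with over 40 N, if the wrist force passes 120 N, or if a joint passes its speed limit or range.

ROBOT

A 6-joint arm with a two-finger parallel gripper is mounted at the origin on the work surface. World frame = base frame: x ahead of the robot, y to its left, z up, the work surface at z = 0. Lengths are in m, angles in rad, forces in N, time in s.
With the tool pointing down it reaches from about 0.225 to 0.875 m from the base axis. Payload 3.4 kg.
Tool frame: the origin (TCP) lies at the very end of the fingers, on their centre line; the grasp point (between the pads) lies 19 mm behind it; z points along the fingers, x is the direction in which the jaws open and shut, and the axes are right-handed (so a half turn about z gives the same grasp; the last joint's range is limited). The gripper opens to 85 mm and grips with 20 to 120 N. Pads are 22 mm wide; open, the fingers measure 114 mm over their backs; the gripper's body (76 mm by 85 mm) begins 54 mm behind the grasp point. The pads swing forward as they close: fully open they stand 13 mm farther back than shut.
Start: joints at [1.076, 0.276, 1.505, -0, 1.361, -0.121], TCP at [0.21, 0.535, 0.231] pointing down, gripper open.
Joint ranges: [-2.89, 2.89], [-0.75, 2.08], [0.22, 2.7], [-1.18, 4.32], [0.11, 2.71], [-2.7, 2.7]. Speed limits (rad/s): [2.57, 2.57, 3.14, 3.14, 3.14, 3.14].

INTERFACE

Orientations are given as a unit quaternion [w, x, y, z].
In Python, from workcell import telemetry, viewer, job gives the robot as it stands.
- The arm moves only by the tool apply_moves, never from a script. Its argument "deltas" is a list of rows, each an object of numbers: "x", "y", "z": the shift along the tool's x, y, z in m; "twist": the turn about the tool's z in rad; "claw": the finger opening in m, from 0 to 0.0854. In form: [{"x": .., "y": .., "z": .., "twist": .., "claw": ..}, ...]. A call has 1 to 20 rows; each row is the pose to reach, as a shift and turn from the pose measured when the call began, along the tool's axes at that moment; what a row does not reach only later rows make up. A row lasts 1/12 s, in which the tool goes at most 41.7 mm and 7.16 degrees, less where a joint would pass 70% of its speed; a pose out of reach is approached as far as the arm can. A call with a gripper value outside its range is refused whole. The fingers move at their own pace and stop on an object; "grip_force" is the grip in N (left out, the last holds). Time passes only in rows, so rows that repeat a pose let the fingers close. It gives the time, the measured TCP pose, the force and the opening at its end, in the units of the state.
- telemetry.state(): the state, without advancing time (a new reading comes with each control period).
- viewer.read_camera(name): name is "scene" or "top" or "wrist"; returns the picture (480x640x3 uint8, red, green, blue); there is no depth.
- viewer.camera_params(name): a dict with "mtx" (3x3 intrinsics, pixels), "R" (3x3) and "t" (3): a world point X has camera coordinates R X + t. Camera axes: x right, y down, z forward; pixel columns grow to the right and rows downward; lengths in m; the calibration is good to about 2 mm. A picture is of the moment at which its call begins: read the wrist's pose just before it. camera_params takes no time and is no camera call; for the wrist camera it gives the pose at the moment of the call.
- job.job_done(): hands the job in, once; it reports no verdict.
The state is a dict: "clock": time; "q": joint angles; "joint_vel": joint speeds; "joint_torque": joint torques, N m; "ee_pos": TCP position; "eef_rot": TCP orientation; "force": force on the tool from outside, world axes, zero at the start; "moment": the same for the moment, N m; "grip_width": finger opening in m.
Only numpy, scipy, OpenCV 4.12 (cv2) and the standard library are available. Lean on these libraries where they do the work, as an engineer would, in place of code of your own. Each camera call takes 0.05 s, during which the arm holds its last target. There are 200 camera calls.

## Working session

There is one attempt and no reset: what is moved stays moved. The work goes in short steps, Python scripts to look and compute and a tool call to move; the robot and the scene stay as the last step left them, time stands still between calls to the robot, and variables do not carry over. Pictures are saved under pics/ and viewed, about 8 in all and at most 12, crops included, and the job is handed in when it is done.

Besides the shell and the picture viewer there is one more tool, called after "Emit:" by a JSON object that holds its "api" and its "payload". apply_moves: Moves the arm, as the interface text tells. Its arguments: {"type":"object","properties":{"deltas":{"type":"array","items":{"type":"object","properties":{"x":{"type":"number"},"y":{"type":"number"},"z":{"type":"number"},"twist":{"type":"number"},"claw":{"type":"number"}}}},"grip_force":{"type":"number"}},"required":["deltas"]}

```bash
ls; mkdir -p pics
cat > h.py <<'E'
import numpy as np, cv2
from workcell import telemetry, viewer, job
def snap(name,fn,crop=None,scale=1):
    P=viewer.camera_params(name); im=viewer.read_camera(name)[:,:,::-1].copy()
    np.save('pics/'+fn+'.npy',im)
    o=im
    if crop: o=im[crop[1]:crop[3],crop[0]:crop[2]]
    if scale!=1:o=cv2.resize(o,None,fx=scale,fy=scale,interpolation=cv2.INTER_CUBIC)
    cv2.imwrite('pics/'+fn+'.png',o); return im,P
def ray(P,u,v,z):
    K,R,t=map(np.array,(P['mtx'],P['R'],P['t'])); d=R.T@np.linalg.inv(K)@[u,v,1]; c=-R.T@t
    return c+d*(z-c[2])/d[2]
def proj(P,X):
    K,R,t=map(np.array,(P['mtx'],P['R'],P['t'])); p=K@(R@np.array(X)+t); return p[:2]/p[2]
E
python3 - <<'E'
from h import *
a,P=snap('top','top0'); b,Q=snap('scene','scene0')
print(P,Q); print(telemetry.state())
E
```

```text
pics
{'mtx': array([[492.58476664,   0.        , 323.90351478],
       [  0.        , 492.58476664, 232.25712241],
       [  0.        ,   0.        ,   1.        ]]), 'R': array([[-0.00566479, -0.99989804, -0.01310812],
       [-0.98071495,  0.00811606, -0.19527499],
       [ 0.19536147,  0.01174914, -0.98066093]]), 't': array([0.01977559, 0.51453427, 1.09057846])} {'mtx': array([[586.58136921,   0.        , 315.4772552 ],
       [  0.        , 586.58136921, 241.38996373],
       [  0.        ,   0.        ,   1.        ]]), 'R': array([[-0.14311808,  0.98962449, -0.0126719 ],
       [ 0.65727425,  0.08546599, -0.74878978],
       [-0.73993769, -0.11549427, -0.66268642]]), 't': array([ 0.07374789, -0.2644795 ,  1.80138945])}
{'clock': 0.1, 'q': array([ 1.07597910e+00,  2.76532640e-01,  1.50604585e+00, -1.00575321e-05,
        1.36071561e+00, -1.21002925e-01]), 'joint_vel': array([ 0.00021892, -0.00204547, -0.00200142,  0.00015151,  0.00082784,
        0.00181965]), 'joint_torque': array([ 1.69121136e-03, -4.17701304e+01, -2.46405923e+01, -1.11443064e-04,
        5.79466025e-03,  4.87779323e-05]), 'ee_pos': array([0.20974472, 0.5348474 , 0.23051005]), 'eef_rot': array([ 3.95315740e-04,  8.26185820e-01,  5.63397077e-01, -7.53309614e-04]), 'force': array([-0.19777675,  0.62149602,  0.22052015]), 'moment': array([-0.06580066,  0.03905409, -0.06937799]), 'grip_width': 0.08547942881524158}
```

View pics/top0.png

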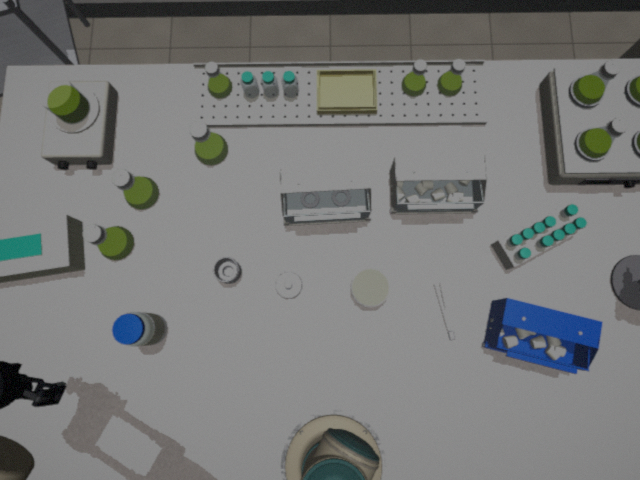

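View pics/scene0.png

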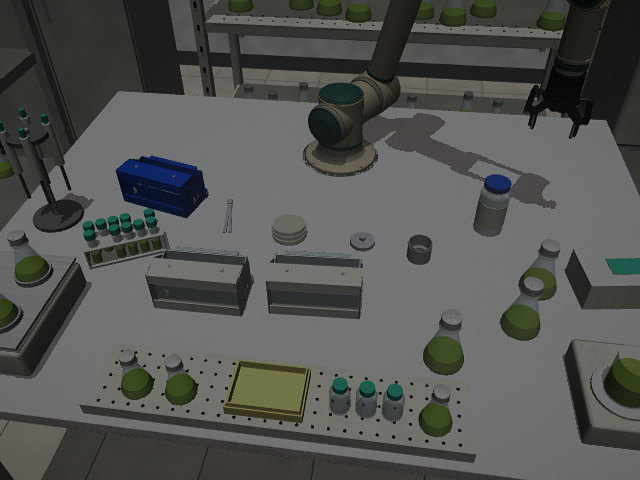

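Top view: the ring unit is at (326,200), with two dark rings inside at (311,199) and (342,199). Look-alikes are the unit with white stoppers at (437,190) and a blue one at (540,335). The canister is at (228,270), with rings inside; its lid is at (288,286), solid with a knob. I'll check this in one close crop.

Run:
```python
from h import *
im=np.load('pics/top0.npy'); c=cv2.resize(im[155:305,190:390],None,fx=4,fy=4,interpolation=cv2.INTER_CUBIC)
c=np.clip(c*1.6,0,255).astype(np.uint8)
cv2.imwrite('pics/c1.png',c)
```

```text
(no output)
```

View pics/c1.png

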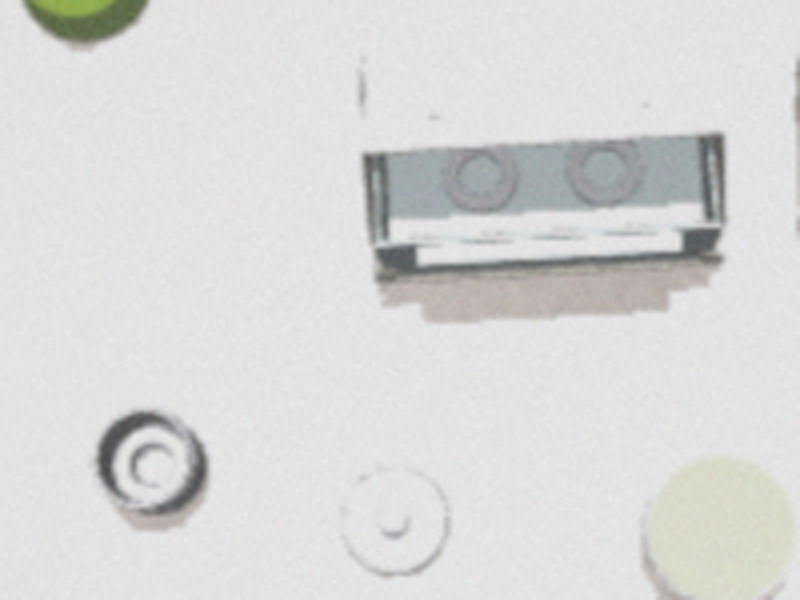

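Run:
```python
from h import *
P=viewer.camera_params('top')
f=lambda x,y,z:ray(P,190+(x+.5)/4-.5,155+(y+.5)/4-.5,z).round(4)
for n,x,y,z in [('rimL',383,245,.086),('rimR',720,228,.086),('lipfL',416,265,.086),('lipfR',683,250,.086),('lipbL',416,245,.086),('roofL',362,153,.104),('roofR',722,134,.104),('ring1',480,178,.019),('ring2',605,173,.019),('canrim',152,461,.05),('canring',155,466,.02),('lid',395,521,.01)]: print(n,f(x,y,z))
a,b=f(362,153,.104),f(722,134,.104); print(np.arctan2(*(a-b)[:2][::-1]) , np.linalg.norm(a-b))
a,b=f(416,265,.086),f(683,250,.086); print(np.arctan2(*(a-b)[:2][::-1]) , np.linalg.norm(a-b))
a,b=f(383,245,.086),f(720,228,.086); print(np.arctan2(*(a-b)[:2][::-1]) , np.linalg.norm(a-b))
for w in['wrist']: print(viewer.camera_params(w))
```

```text
rimL [0.5462 0.1027 0.086 ]
rimR [ 0.5544 -0.0879  0.086 ]
lipfL [0.5344 0.084  0.086 ]
lipfR [ 0.5418 -0.0667  0.086 ]
lipbL [0.546 0.084 0.086]
roofL [0.5951 0.1134 0.104 ]
roofR [ 0.6042 -0.0888  0.104 ]
ring1 [0.6029 0.0506 0.019 ]
ring2 [ 0.6054 -0.0249  0.019 ]
canrim [0.4288 0.2372 0.05  ]
canring [0.4295 0.2416 0.02  ]
lid [0.3972 0.101  0.01  ]
1.6157709242499476 0.20240466891848122
1.6198610972830765 0.15088157607872474
1.6137918488117104 0.19077630880169583
{'mtx': array([[332.5313773 ,   0.        , 317.40529671],
       [  0.        , 332.5313773 , 237.23987432],
       [  0.        ,   0.        ,   1.        ]]), 'R': array([[ 0.36611596,  0.93056853, -0.00114215],
       [ 0.89134076, -0.35032934,  0.28771689],
       [ 0.26734015, -0.10635579, -0.95771483]]), 't': array([-0.57477214, -0.03632422,  0.38149566])}
```

The crop confirms the rings at crop pixels (480,178) and (605,173), the lip at the front, and the canister holding rings at (152,461). The lid is at (395,521). Next I'll go above the slot with the fingers shut.

```bash
cat >> h.py <<'E'
def go(x,y,z,yaw=1.616):
    s=telemetry.state(); w,a,b,c=s['eef_rot']; p=s['ee_pos']
    from scipy.spatial.transform import Rotation as Ro
    R=Ro.from_quat([a,b,c,w]).as_matrix(); d=R.T@(np.array([x,y,z])-p)
    cy=np.arctan2(R[1,0],R[0,0]); print('yaw',cy.round(3),'pos',p.round(4),'F',s['force'].round(1),'w',s['grip_width'].round(4),'t',s['clock'],'delta',d.round(4),'twist',round(cy-yaw,3))
E
python3 -c "
from h import *
go(.576,.011,.2)"
```

```text
Traceback (most recent call last):
  File "h.py", line 19, in go
    cy=np.arctan2(R[1,0],R[0,0]); print('yaw',cy.round(3),'pos',p.round(4),'F',s['force'].round(1),'w',s['grip_width'].round(4),'t',s['clock'],'delta',d.round(4),'twist',round(cy-yaw,3))
                                                                                                       ^^^^^^^^^^^^^^^^^^^^^
AttributeError: 'float' object has no attribute 'round'
```

```bash
sed -i "s/s\['grip_width'\].round(4)/round(s['grip_width'],4)/" h.py
python3 -c "
from h import *
go(.576,.011,.2)"
```

```text
yaw 1.197 pos [0.2097 0.5348 0.2305] F [-0.2  0.6  0.2] w 0.0855 t 0.1 delta [-0.3539  0.5323  0.031 ] twist -0.419
```

Emit:
{"api": "apply_moves", "payload": {"deltas": [{"x":-0.177,"y":0.266,"z":0.0,"twist":-0.21,"claw":0.0},{"x":-0.177,"y":0.266,"z":0.0,"twist":-0.21,"claw":0.0},{"x":-0.177,"y":0.266,"z":0.0,"twist":-0.21,"claw":0.0},{"x":-0.177,"y":0.266,"z":0.0,"twist":-0.21,"claw":0.0},{"x":-0.177,"y":0.266,"z":0.0,"twist":-0.21,"claw":0.0},{"x":-0.177,"y":0.266,"z":0.0,"twist":-0.21,"claw":0.0},{"x":-0.177,"y":0.266,"z":0.0,"twist":-0.21,"claw":0.0},{"x":-0.354,"y":0.532,"z":0.031,"twist":-0.419,"claw":0.0},{"x":-0.354,"y":0.532,"z":0.031,"twist":-0.419,"claw":0.0},{"x":-0.354,"y":0.532,"z":0.031,"twist":-0.419,"claw":0.0},{"x":-0.354,"y":0.532,"z":0.031,"twist":-0.419,"claw":0.0},{"x":-0.354,"y":0.532,"z":0.031,"twist":-0.419,"claw":0.0},{"x":-0.354,"y":0.532,"z":0.031,"twist":-0.419,"claw":0.0},{"x":-0.354,"y":0.532,"z":0.031,"twist":-0.419,"claw":0.0},{"x":-0.354,"y":0.532,"z":0.031,"twist":-0.419,"claw":0.0},{"x":-0.354,"y":0.532,"z":0.031,"twist":-0.419,"claw":0.0},{"x":-0.354,"y":0.532,"z":0.031,"twist":-0.419,"claw":0.0},{"x":-0.354,"y":0.532,"z":0.031,"twist":-0.419,"claw":0.0}]}}

```text
clock: 1.6
ee_pos: [0.5757, 0.0099, 0.1989]
eef_rot: [-0.001, 0.692, 0.722, -0.001]
force: [-0.2, 0.6, 1.2]
grip_width: 0.0
```

```bash
python3 -c "
from h import *
snap('wrist','w1')
go(.576,.011,.06)"
```

```text
yaw 1.615 pos [0.575  0.0111 0.1993] F [-0.3  0.  -0.5] w 0.0 t 1.65 delta [-1.000e-04  1.400e-03  1.393e-01] twist -0.001
```

View pics/w1.png

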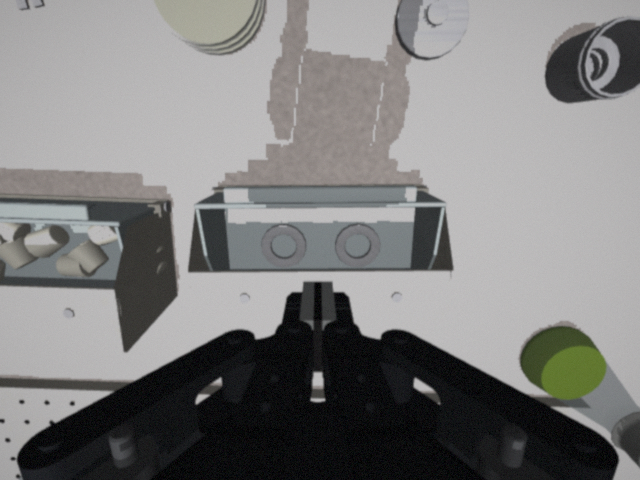

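```bash
python3 -c "
from h import *
P=viewer.camera_params('wrist')
for n,u,v,z in [('rimL',196,204,.086),('rimR',444,207,.086),('roofR',452,271,.104),('roofL',189,271,.104),('lip',418,186,.086),('lip',220,186,.086),('r',283,245,.019),('r',357,245,.019)]: print(n,ray(P,u,v,z).round(4))
for c in [np.linalg.inv(P['R'])@-np.array(P['t'])]: print(c)
"
```

```text
rimL [ 0.555  -0.0844  0.086 ]
rimR [0.549  0.1108 0.086 ]
roofR [0.5957 0.1175 0.104 ]
roofL [ 0.6044 -0.0866  0.104 ]
lip [0.5335 0.0881 0.086 ]
lip [ 0.5401 -0.065   0.086 ]
r [ 0.6079 -0.022   0.019 ]
r [0.6047 0.054  0.019 ]
[0.50143274 0.00868676 0.34410276]
```

Emit:
{"api": "apply_moves", "payload": {"deltas": [{"z":0.05},{"z":0.1},{"z":0.139},{"z":0.139},{"z":0.139},{"z":0.139},{"y":-0.01,"z":0.139},{"y":-0.018,"z":0.139},{"y":-0.026,"z":0.139},{"y":-0.034,"z":0.139},{"y":-0.041,"z":0.139},{"y":-0.046,"z":0.139},{"y":-0.05,"z":0.139},{"y":-0.05,"z":0.139},{"y":-0.05,"z":0.139}]}}

```text
invalid input at $.deltas[0]: expected keys x, y, z, twist, claw
```

```bash
python3 -c "
from h import *
go(.52,.011,.06)"
```

```text
yaw 1.615 pos [0.575  0.0111 0.1993] F [-0.3  0.  -0.5] w 0.0 t 1.65 delta [ 0.0024 -0.0546  0.1394] twist -0.001
```

Emit:
{"api": "apply_moves", "payload": {"deltas": [{"x":0,"y":0,"z":0.05,"twist":0,"claw":0},{"x":0,"y":0,"z":0.09,"twist":0,"claw":0},{"x":0,"y":0,"z":0.125,"twist":0,"claw":0},{"x":0,"y":0,"z":0.139,"twist":0,"claw":0},{"x":0,"y":0,"z":0.139,"twist":0,"claw":0},{"x":0,"y":-0.008,"z":0.139,"twist":0,"claw":0},{"x":0,"y":-0.014,"z":0.139,"twist":0,"claw":0},{"x":0,"y":-0.02,"z":0.139,"twist":0,"claw":0},{"x":0,"y":-0.026,"z":0.139,"twist":0,"claw":0},{"x":0,"y":-0.032,"z":0.139,"twist":0,"claw":0},{"x":0,"y":-0.038,"z":0.139,"twist":0,"claw":0},{"x":0,"y":-0.044,"z":0.139,"twist":0,"claw":0},{"x":0,"y":-0.048,"z":0.139,"twist":0,"claw":0},{"x":0,"y":-0.05,"z":0.139,"twist":0,"claw":0},{"x":0,"y":-0.05,"z":0.139,"twist":0,"claw":0}]}}

```text
clock: 2.9
ee_pos: [0.5287, 0.0088, 0.0641]
eef_rot: [0.004, 0.691, 0.723, 0.003]
force: [5.3, 0.4, 1.4]
grip_width: 0.0
```

```bash
python3 -c "
from h import *
go(.52,.011,.06)
im,P=snap('top','t2',(270,150,390,240),5)"
```

```text
yaw 1.615 pos [0.5287 0.0088 0.0641] F [5.3 0.4 1.4] w 0.0 t 2.9 delta [ 0.0026 -0.0086  0.0041] twist -0.001
```

View pics/t2.png

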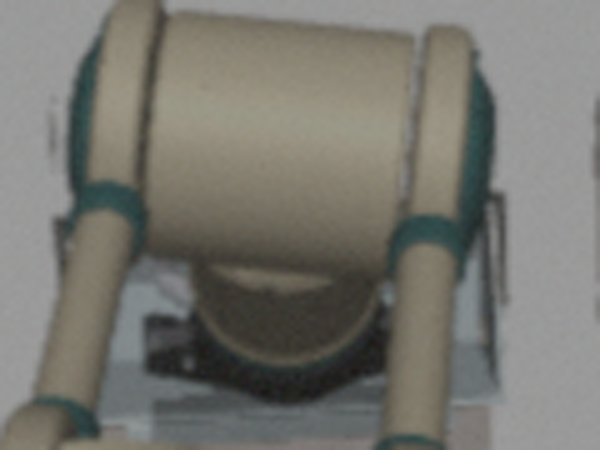

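That view is blocked by the arm. The 5 N force suggests the bin is still moving, so I'll pull on until the stop shows as a rise in force.

Emit:
{"api": "apply_moves", "payload": {"deltas": [{"x":0,"y":-0.003,"z":0,"twist":0,"claw":0},{"x":0,"y":-0.006,"z":0,"twist":0,"claw":0},{"x":0,"y":-0.008,"z":0,"twist":0,"claw":0},{"x":0,"y":-0.008,"z":0,"twist":0,"claw":0}]}}

```text
clock: 3.28
ee_pos: [0.5208, 0.0084, 0.0647]
eef_rot: [0.004, 0.691, 0.723, 0.003]
force: [4.2, -0.7, 1.7]
grip_width: 0.0002
```

```bash
python3 -c "
from h import *
im,P=snap('wrist','w2')
go(.54,.011,.2)"
```

```text
yaw 1.615 pos [0.5206 0.0084 0.0645] F [ 3.4 -0.2  1.9] w -0.0001 t 3.3333 delta [ 0.0015  0.0207 -0.1353] twist -0.001
```

View pics/w2.png

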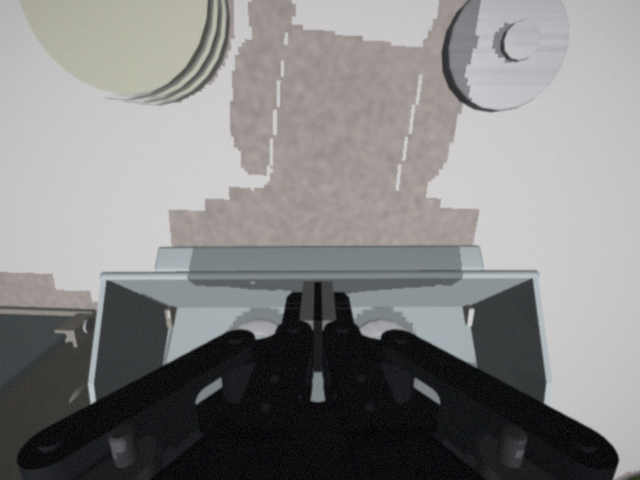

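The bin is well open, with its rim at v≈272 and the rings sliding at (255,328) and (380,328). I'll get the angle from the rim ray.

```bash
python3 -c "
from h import *
P=viewer.camera_params('wrist')
for th in np.arange(.4,.75,.05):
  o=np.array([.5515,.0125,.012]); ux=np.array([.999,.045,0])
  print(round(th,2),[proj(P,o+ux*(-.074*np.sin(th)+dx*np.cos(th))+np.array([0,0,.074*np.cos(th)+dx*np.sin(th)])).round(0) for dx in(0,-.0145)])
"
```

```text
0.4 [array([322., 320.]), array([322., 286.])]
0.45 [array([322., 311.]), array([322., 278.])]
0.5 [array([322., 302.]), array([321., 269.])]
0.55 [array([322., 294.]), array([321., 262.])]
0.6 [array([322., 285.]), array([321., 254.])]
0.65 [array([321., 277.]), array([321., 247.])]
0.7 [array([321., 269.]), array([321., 240.])]
```

About 0.66 rad. I'll push a little more to reach the stop.

Emit:
{"api": "apply_moves", "payload": {"deltas": [{"x":0,"y":-0.003,"z":0,"twist":0,"claw":0},{"x":0,"y":-0.005,"z":0,"twist":0,"claw":0},{"x":0,"y":-0.007,"z":0,"twist":0,"claw":0},{"x":0,"y":-0.007,"z":0,"twist":0,"claw":0}]}}

```text
clock: 3.67
ee_pos: [0.5183, 0.008, 0.066]
eef_rot: [0.008, 0.691, 0.722, 0.006]
force: [10.5, 1.2, 0.1]
grip_width: -0.0001
```

```bash
python3 -c "
from h import *
go(.53,.011,.2)"
```

```text
yaw 1.614 pos [0.5183 0.008  0.066 ] F [10.5  1.2  0.1] w -0.0001 t 3.6667 delta [ 0.0021  0.0144 -0.1338] twist -0.002
```

At the stop: the force jumped to 10 N. Now back off, rise, and look at the rings.

Emit:
{"api": "apply_moves", "payload": {"deltas": [{"x":0,"y":0.008,"z":0,"twist":0,"claw":0},{"x":0,"y":0.008,"z":-0.04,"twist":0,"claw":0},{"x":0,"y":0.02,"z":-0.08,"twist":0,"claw":0.06},{"x":0.002,"y":0.05,"z":-0.11,"twist":0,"claw":0.06},{"x":0.002,"y":0.062,"z":-0.12,"twist":0,"claw":0.06},{"x":0.002,"y":0.062,"z":-0.12,"twist":0,"claw":0.06},{"x":0.002,"y":0.062,"z":-0.12,"twist":0,"claw":0.06}]}}

```text
clock: 4.25
ee_pos: [0.5761, 0.0131, 0.1864]
eef_rot: [0.006, 0.691, 0.722, 0.005]
force: [-1.0, -1.2, -0.2]
grip_width: 0.0592
```

```bash
python3 -c "
from h import *
P=viewer.camera_params('wrist')
go(.556,.05,.08)
im,_=snap('wrist','w3')
for th in (.65,.7):
  o=np.array([.5515,.0125,.012]); ux=np.array([.999,.045,0]); uy=np.array([-.045,.999,0])
  f=lambda x,y,z:proj(P,o+ux*(-z*np.sin(th)+x*np.cos(th))+uy*y+np.array([0,0,z*np.cos(th)+x*np.sin(th)])).round(0)
  print(th,f(0,0,.074),f(-.0145,0,.074),f(.025,.04,.011),f(.025,-.04,.011))
"
```

```text
yaw 1.615 pos [0.5761 0.0131 0.1864] F [-1.  -1.2 -0.2] w 0.0592 t 4.25 delta [ 0.038  -0.0201  0.106 ] twist -0.001
0.65 [317. 141.] [317. 125.] [362. 207.] [273. 207.]
0.7 [317. 137.] [317. 122.] [362. 206.] [273. 206.]
```

View pics/w3.png

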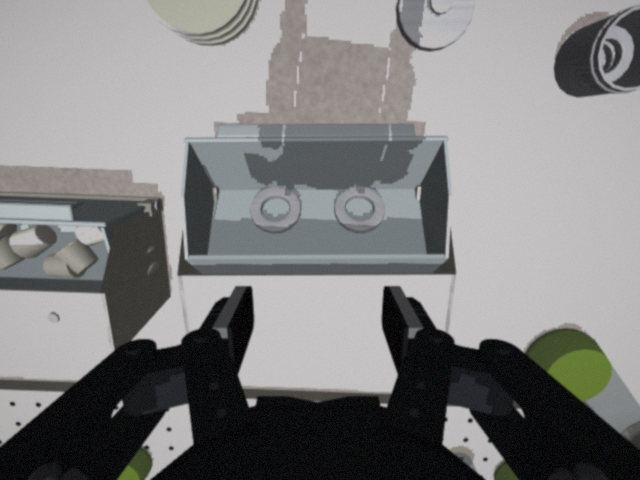

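The rings slid to the front and lie at (275,209) and (359,209), matching the 0.7 rad model. Next: locate them, and measure the canister in this view (far right, partly cut) and in the first top view.

```bash
python3 -c "
from h import *
P=viewer.camera_params('wrist')
im=np.load('pics/w3.npy'); 
for u,v in((275,208),(359,208)):
  print(ray(P,u,v,.0365).round(4))
print(ray(P,636,62,.05))
T=viewer.camera_params('top'); t=np.load('pics/top0.npy')[240:300,195:260]
g=cv2.cvtColor(t,cv2.COLOR_BGR2GRAY); h=cv2.HoughCircles(cv2.GaussianBlur(cv2.resize(g,None,fx=6,fy=6,interpolation=cv2.INTER_CUBIC),(7,7),2),cv2.HOUGH_GRADIENT,1.5,60,param1=60,param2=25,minRadius=60,maxRadius=110)
for x,y,r in h[0][:4]: u,v=195+(x+.5)/6-.5,240+(y+.5)/6-.5; print(u,v,r/6,ray(T,u,v,.05).round(4),ray(T,u,v,.02).round(4))
go(.556,.055,.08)
"
```

```text
[ 0.5652 -0.0247  0.0365]
[0.562  0.0506 0.0365]
[0.43810168 0.24827812 0.05      ]
225.70833 269.20834 11.599999 [0.4304 0.2417 0.05  ] [0.4341 0.2481 0.02  ]
yaw 1.615 pos [0.5749 0.0131 0.1853] F [ 0.1 -0.4 -0. ] w 0.0594 t 4.3 delta [ 0.0429 -0.0184  0.105 ] twist -0.001
```

Emit:
{"api": "apply_moves", "payload": {"deltas": [{"x":0.038,"y":-0.019,"z":0,"twist":0,"claw":0.06},{"x":0.038,"y":-0.019,"z":0.04,"twist":0,"claw":0.06},{"x":0.038,"y":-0.019,"z":0.075,"twist":0,"claw":0.06},{"x":0.038,"y":-0.019,"z":0.105,"twist":0,"claw":0.06},{"x":0.038,"y":-0.019,"z":0.13,"twist":0,"claw":0.06},{"x":0.038,"y":-0.019,"z":0.145,"twist":0,"claw":0.06},{"x":0.038,"y":-0.019,"z":0.154,"twist":0,"claw":0.06},{"x":0.038,"y":-0.019,"z":0.156,"twist":0,"claw":0.06},{"x":0.038,"y":-0.019,"z":0.156,"twist":0,"claw":0.06}]}}

```text
clock: 5.05
ee_pos: [0.568, 0.048, 0.0371]
eef_rot: [0.015, 0.692, 0.721, 0.013]
force: [8.5, -9.3, 37.4]
grip_width: 0.06
```

```bash
python3 -c "
from h import *
go(.5545,.0505,.029)"
```

```text
yaw 1.611 pos [0.568  0.048  0.0371] F [ 8.5 -9.3 37.4] w 0.06 t 5.05 delta [ 0.0031 -0.0137  0.0075] twist -0.005
```

Unexpected contact at 37 N. Checking the moment and a picture before doing anything else.

```bash
python3 -c "
from h import *
s=telemetry.state(); print(s['moment'],s['force'])
from scipy.spatial.transform import Rotation as Ro
w,a,b,c=s['eef_rot']; print(Ro.from_quat([a,b,c,w]).as_matrix().round(3))
im,P=snap('wrist','w4')
"
```

```text
[ 1.01535372 -1.14487691 -0.53415746] [ 8.53925489 -9.31617494 37.42275031]
[[-0.041  0.998  0.04 ]
 [ 0.999  0.041 -0.003]
 [-0.005  0.04  -0.999]]
```

View pics/w4.png

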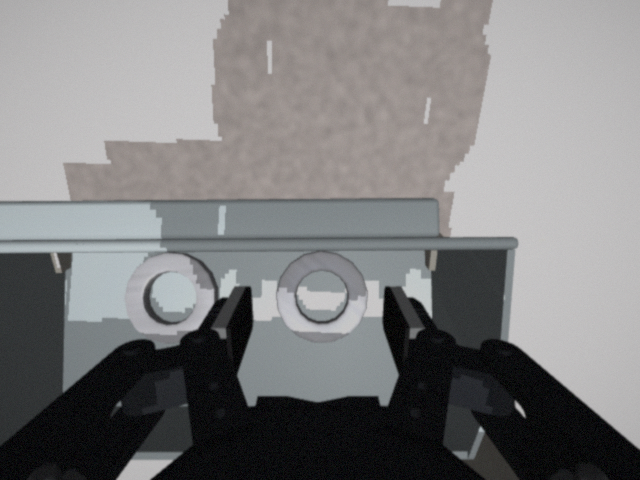

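The gripper's body touched the roof's front edge: contact is behind the TCP and up, and the pads sit behind the ring centre. I'll lift, shift towards the robot, and come down again.

Emit:
{"api": "apply_moves", "payload": {"deltas": [{"x":0,"y":0,"z":-0.015,"twist":0,"claw":0.06},{"x":0.003,"y":-0.015,"z":-0.02,"twist":0,"claw":0.06},{"x":0.003,"y":-0.015,"z":-0.02,"twist":0,"claw":0.06},{"x":0.003,"y":-0.015,"z":-0.02,"twist":0,"claw":0.06}]}}

```text
clock: 5.43
ee_pos: [0.5483, 0.0504, 0.055]
eef_rot: [0.013, 0.693, 0.721, 0.011]
force: [0.3, -0.0, 0.4]
grip_width: 0.06
```

```bash
python3 -c "
from h import *
go(.553,.0505,.029)
s=telemetry.state()
from scipy.spatial.transform import Rotation as Ro
w,a,b,c=s['eef_rot']; print(Ro.from_quat([a,b,c,w]).as_matrix().round(3)[:,2])
P=viewer.camera_params('wrist'); 
im,_=snap('wrist','w5'); g=cv2.cvtColor(im,cv2.COLOR_BGR2GRAY)
h=cv2.HoughCircles(cv2.GaussianBlur(g,(5,5),1.5),cv2.HOUGH_GRADIENT,1.5,40,param1=80,param2=30,minRadius=15,maxRadius=60); print(h)
"
```

```text
yaw 1.611 pos [0.5483 0.0504 0.055 ] F [ 0.3 -0.   0.4] w 0.06 t 5.4333 delta [0.     0.0038 0.0261] twist -0.005
[ 0.034 -0.003 -0.999]
[[[306.75     311.25      32.55    ]
  [492.75     383.25      43.800003]
  [197.25     297.75      39.15    ]
  [365.25     338.25      59.1     ]
  [143.25     384.75      45.75    ]
  [432.75     315.75      50.85    ]
  [248.25     317.25      49.199997]
  [423.75       2.25      40.949997]
  [383.25     299.25      30.900002]
  [135.75     216.75      42.6     ]
  [153.75     269.25      32.1     ]
  [110.25     299.25      33.75    ]
  [ 74.25       2.25      21.9     ]
  [252.75     260.25      24.15    ]]]
```

Emit:
{"api": "apply_moves", "payload": {"deltas": [{"x":0,"y":0.004,"z":0.008,"twist":0,"claw":0.06},{"x":0,"y":0.004,"z":0.015,"twist":0,"claw":0.06},{"x":0,"y":0.004,"z":0.021,"twist":0,"claw":0.06},{"x":0,"y":0.004,"z":0.026,"twist":0,"claw":0.06},{"x":0,"y":0.004,"z":0.026,"twist":0,"claw":0.06}]}}

```text
clock: 5.9
ee_pos: [0.5634, 0.0497, 0.035]
eef_rot: [0.02, 0.693, 0.721, 0.017]
force: [-3.0, -5.2, 40.2]
grip_width: 0.0602
```

```bash
python3 -c "
from h import *
go(.553,.0505,.029)
P=viewer.camera_params('wrist')
print(proj(P,[.5632,.0507,.0335]),proj(P,[.566,.0507,.0335]))
snap('wrist','w6')"
```

```text
yaw 1.61 pos [0.5634 0.0497 0.035 ] F [-3.  -5.2 40.2] w 0.0602 t 5.9 delta [ 0.0013 -0.0106  0.0054] twist -0.006
[317.89436123 296.11223311] [317.67338414 301.16873773]
```

View pics/w6.png

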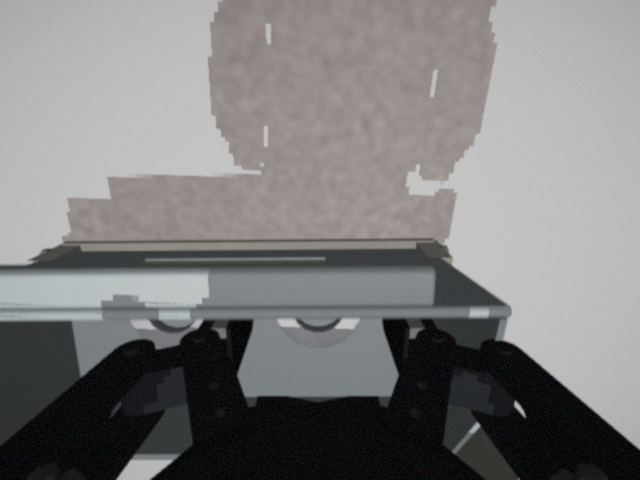

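The bin has swung partly shut, with its rim now at v≈315. Most likely a gripper elbow (pixel (505,350)) is resting on the bin's side wall and cheek, because the ring lies only 55 mm from the wall. The cure is to re-open the bin, push the ring towards the middle, and grip it there. Lifting first.

Emit:
{"api": "apply_moves", "payload": {"deltas": [{"x":0,"y":-0.003,"z":-0.025,"twist":0,"claw":0.06},{"x":-0.01,"y":-0.005,"z":-0.06,"twist":0,"claw":0.0},{"x":-0.025,"y":0.0,"z":-0.1,"twist":0,"claw":0.0},{"x":-0.038,"y":0.012,"z":-0.14,"twist":0,"claw":0.0},{"x":-0.038,"y":0.012,"z":-0.14,"twist":0,"claw":0.0},{"x":-0.038,"y":0.012,"z":-0.14,"twist":0,"claw":0.0}]}}

```text
clock: 6.45
ee_pos: [0.5711, 0.0119, 0.177]
eef_rot: [0.021, 0.693, 0.72, 0.018]
force: [-0.3, -0.4, 0.1]
grip_width: 0.0008
```

```bash
python3 -c "
from h import *
P=viewer.camera_params('wrist')
go(.552,.01,.08)
im,_=snap('wrist','w7')
print(telemetry.state()['eef_rot'])
for th in np.arange(.1,.75,.1):
  o=np.array([.5515,.0125,.012]); ux=np.array([.999,.045,0]); uy=np.array([-.045,.999,0])
  f=lambda x,y,z:proj(P,o+ux*(-z*np.sin(th)+x*np.cos(th))+uy*y+np.array([0,0,z*np.cos(th)+x*np.sin(th)])).round(0)
  print(th,f(0,0,.074),f(-.0145,0,.074),f(.025,.04,.011),f(.025,-.04,.011))
"
```

```text
yaw 1.608 pos [0.5711 0.0119 0.177 ] F [-0.3 -0.4  0.1] w 0.0008 t 6.45 delta [-0.0006 -0.0246  0.0958] twist -0.008
[0.01921586 0.69326883 0.72023093 0.01662814]
0.1 [319. 199.] [319. 178.] [363. 217.] [275. 217.]
0.2 [319. 188.] [318. 167.] [363. 216.] [275. 216.]
0.30000000000000004 [319. 178.] [318. 157.] [364. 215.] [274. 215.]
0.4 [318. 167.] [318. 147.] [364. 213.] [274. 214.]
0.5 [318. 157.] [318. 138.] [364. 211.] [274. 212.]
0.6 [318. 147.] [318. 129.] [365. 209.] [273. 210.]
0.7000000000000001 [318. 138.] [318. 122.] [365. 207.] [273. 208.]
```

View pics/w7.png

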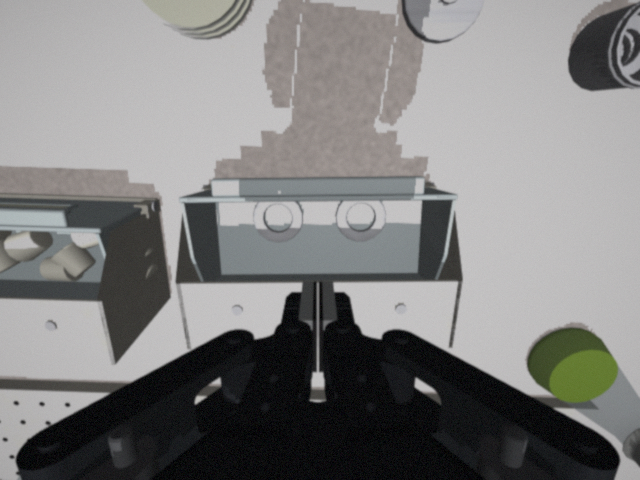

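The bin is nearly shut again (≈0.1 rad), with the rings at its front at (277,217) and (360,217). I'll work out the bin angle at each contact picture, to see what pushed it.

```bash
python3 -c "
from h import *
from scipy.spatial.transform import Rotation as Ro
def T(q,p):
  M=np.eye(4); M[:3,:3]=Ro.from_quat([q[1],q[2],q[3],q[0]]).as_matrix(); M[:3,3]=p; return M
s=telemetry.state(); P=viewer.camera_params('wrist')
C=np.eye(4); C[:3,:3]=P['R']; C[:3,3]=P['t']
X=C@T(s['eef_rot'],s['ee_pos'])  # tool->cam
np.save('tool2cam.npy',X)
for n,q,p in [('w3',[0.006,.691,.722,.005],[.5761,.0131,.1864]),('w4',[.015,.692,.721,.013],[.568,.048,.0371]),('w6',[.02,.693,.721,.017],[.5634,.0497,.035])]:
  D=X@np.linalg.inv(T(np.array(q)/np.linalg.norm(q),p)); Q=dict(mtx=P['mtx'],R=D[:3,:3],t=D[:3,3])
  for th in (.1,.3,.4,.5,.6,.7):
    o=np.array([.5515,.0125,.012]); ux=np.array([.999,.045,0]); uy=np.array([-.045,.999,0])
    f=lambda x,y,z:proj(Q,o+ux*(-z*np.sin(th)+x*np.cos(th))+uy*y+np.array([0,0,z*np.cos(th)+x*np.sin(th)])).round(0)
    print(n,th,'rim',f(0,.04,.074),'lip',f(-.0145,.04,.074),'ring',f(.025,.04,.011),'sidetop',f(0,.097,.074),f(.084,.097,.042))
# tool-frame reconstruct of elbow in w3 px at several heights
"
```

```text
w3 0.1 rim [371. 194.] lip [372. 174.] ring [360. 215.] sidetop [448. 194.] [427. 286.]
w3 0.3 rim [371. 174.] lip [371. 154.] ring [360. 213.] sidetop [449. 174.] [434. 282.]
w3 0.4 rim [371. 164.] lip [371. 145.] ring [361. 212.] sidetop [449. 164.] [437. 277.]
w3 0.5 rim [371. 154.] lip [370. 136.] ring [361. 210.] sidetop [448. 154.] [441. 272.]
w3 0.6 rim [371. 145.] lip [370. 128.] ring [361. 208.] sidetop [447. 145.] [444. 265.]
w3 0.7 rim [370. 137.] lip [369. 122.] ring [362. 206.] sidetop [446. 137.] [448. 256.]
w4 0.1 rim [331. 303.] lip [331. 259.] ring [326. 296.] sidetop [511. 302.] [449. 440.]
w4 0.3 rim [331. 257.] lip [331. 211.] ring [326. 295.] sidetop [514. 257.] [466. 451.]
w4 0.4 rim [331. 233.] lip [330. 188.] ring [326. 294.] sidetop [514. 233.] [475. 454.]
w4 0.5 rim [330. 210.] lip [330. 166.] ring [327. 292.] sidetop [512. 209.] [485. 454.]
w4 0.6 rim [330. 188.] lip [330. 147.] ring [327. 289.] sidetop [509. 187.] [496. 450.]
w4 0.7 rim [330. 168.] lip [329. 131.] ring [327. 286.] sidetop [505. 167.] [507. 443.]
w6 0.1 rim [324. 321.] lip [324. 278.] ring [323. 306.] sidetop [505. 321.] [445. 450.]
w6 0.3 rim [324. 276.] lip [324. 229.] ring [323. 305.] sidetop [509. 275.] [461. 464.]
w6 0.4 rim [324. 252.] lip [324. 205.] ring [323. 304.] sidetop [509. 251.] [470. 467.]
w6 0.5 rim [324. 228.] lip [324. 183.] ring [323. 302.] sidetop [507. 227.] [480. 468.]
w6 0.6 rim [324. 205.] lip [324. 164.] ring [323. 300.] sidetop [505. 204.] [490. 466.]
w6 0.7 rim [324. 184.] lip [323. 146.] ring [323. 297.] sidetop [501. 183.] [501. 461.]
```

The rim shows 0.36 rad at the first contact and 0.12 at the second, so each descent levered the bin shut. That fits an elbow (about 60 mm off-centre) landing on the side wall. The plan:
1. Re-open the bin.
2. With the shut fingers turned 90°, slide ring 1 about 16 mm towards the middle.
3. Grip it there.

Every call will end free of contact.

```bash
python3 -c "
from h import *
for t in [(.576,.0125,.08),(.576,.0125,.062),(.513,.0097,.062),(.530,.0105,.062),(.545,.0125,.14)]: go(*t)"
```

```text
yaw 1.609 pos [0.5689 0.0126 0.1747] F [ 0.  -0.1 -0.2] w 0.0004 t 6.5 delta [0.0001 0.0023 0.095 ] twist -0.007
yaw 1.609 pos [0.5689 0.0126 0.1747] F [ 0.  -0.1 -0.2] w 0.0004 t 6.5 delta [0.0002 0.0014 0.1129] twist -0.007
yaw 1.609 pos [0.5689 0.0126 0.1747] F [ 0.  -0.1 -0.2] w 0.0004 t 6.5 delta [-0.0002 -0.0616  0.1098] twist -0.007
yaw 1.609 pos [0.5689 0.0126 0.1747] F [ 0.  -0.1 -0.2] w 0.0004 t 6.5 delta [-1.000e-04 -4.460e-02  1.106e-01] twist -0.007
yaw 1.609 pos [0.5689 0.0126 0.1747] F [ 0.  -0.1 -0.2] w 0.0004 t 6.5 delta [ 0.001  -0.0256  0.0335] twist -0.007
```

Emit:
{"api": "apply_moves", "payload": {"deltas": [{"x":0,"y":0.002,"z":0.04,"twist":0,"claw":0},{"x":0,"y":0.002,"z":0.075,"twist":0,"claw":0},{"x":0,"y":0.002,"z":0.1,"twist":0,"claw":0},{"x":0,"y":0.001,"z":0.113,"twist":0,"claw":0},{"x":0,"y":0.001,"z":0.113,"twist":0,"claw":0},{"x":0,"y":-0.007,"z":0.113,"twist":0,"claw":0},{"x":0,"y":-0.015,"z":0.112,"twist":0,"claw":0},{"x":0,"y":-0.022,"z":0.112,"twist":0,"claw":0},{"x":0,"y":-0.029,"z":0.111,"twist":0,"claw":0},{"x":0,"y":-0.036,"z":0.111,"twist":0,"claw":0},{"x":0,"y":-0.043,"z":0.111,"twist":0,"claw":0},{"x":0,"y":-0.05,"z":0.11,"twist":0,"claw":0},{"x":0,"y":-0.055,"z":0.11,"twist":0,"claw":0},{"x":0,"y":-0.059,"z":0.11,"twist":0,"claw":0},{"x":0,"y":-0.061,"z":0.11,"twist":0,"claw":0},{"x":0,"y":-0.061,"z":0.11,"twist":0,"claw":0},{"x":0,"y":-0.045,"z":0.11,"twist":0,"claw":0},{"x":0,"y":-0.035,"z":0.075,"twist":0,"claw":0},{"x":0,"y":-0.005,"z":0.03,"twist":0,"claw":0},{"x":0,"y":0.003,"z":0.01,"twist":0,"claw":0}]}}

```text
clock: 8.17
ee_pos: [0.5727, 0.0127, 0.1677]
eef_rot: [0.02, 0.693, 0.72, 0.017]
force: [1.9, -0.3, 0.3]
grip_width: 0.0
```

```bash
cat >> h.py <<'E'
def model(P,pts,th=.7):
    o=np.array([.5515,.0125,.012]); ux=np.array([.999,.045,0]); uy=np.array([-.045,.999,0])
    return [proj(P,o+ux*(-z*np.sin(th)+x*np.cos(th))+uy*y+np.array([0,0,z*np.cos(th)+x*np.sin(th)])).round(0) for x,y,z in pts]
def rimedge(im,P):
    # gradient profile in column at bin middle+, compared to rim model v
    g=cv2.GaussianBlur(cv2.cvtColor(im,cv2.COLOR_BGR2GRAY),(3,3),0).astype(int)
    for th in(.1,.3,.5,.6,.65,.7): print(th,[m.tolist() for m in model(P,[(0,.07,.074),(-.0145,.07,.074),(-.0145,.07,.065)],th)])
    u=int(model(P,[(0,.07,.074)])[0][0]); col=g[:,u-1:u+2].mean(1); d=np.abs(np.diff(col)); 
    print('col',u,[(i,int(col[i+1]-col[i])) for i in range(20,300) if d[i]>12])
E
python3 -c "
from h import *
P=viewer.camera_params('wrist'); im,_=snap('wrist','w8'); rimedge(im,P)
go(.555,.09,.1,.045)"
```

```text
0.1 [[420.0, 199.0], [421.0, 178.0], [418.0, 177.0]]
0.3 [[421.0, 177.0], [421.0, 156.0], [417.0, 158.0]]
0.5 [[420.0, 156.0], [419.0, 136.0], [416.0, 141.0]]
0.6 [[420.0, 146.0], [418.0, 127.0], [414.0, 134.0]]
0.65 [[419.0, 141.0], [417.0, 123.0], [414.0, 131.0]]
0.7 [[419.0, 136.0], [416.0, 119.0], [413.0, 128.0]]
col 419 [(25, -12), (26, -14), (27, -13), (31, 13), (32, 25), (33, 27), (34, 18), (115, -12), (116, -17), (222, -13), (264, 12), (273, -14), (274, -14), (285, 25), (286, 34), (287, 31), (288, 21)]
yaw 1.609 pos [0.5798 0.0123 0.1747] F [ 5.7 -0.6  3.9] w 0.0 t 8.2167 delta [ 0.0791 -0.0269  0.0725] twist 1.564
```

Emit:
{"api": "apply_moves", "payload": {"deltas": [{"x":0.04,"y":-0.015,"z":0.0,"twist":0.8,"claw":0},{"x":0.079,"y":-0.027,"z":0.0,"twist":0.8,"claw":0},{"x":0.079,"y":-0.027,"z":0.02,"twist":0.8,"claw":0},{"x":0.079,"y":-0.027,"z":0.03,"twist":0.8,"claw":0},{"x":0.079,"y":-0.027,"z":0.03,"twist":0.8,"claw":0},{"x":0.079,"y":-0.027,"z":0.03,"twist":0.8,"claw":0},{"x":0.079,"y":-0.027,"z":0.03,"twist":1.564,"claw":0},{"x":0.079,"y":-0.027,"z":0.03,"twist":1.564,"claw":0},{"x":0.079,"y":-0.027,"z":0.03,"twist":1.564,"claw":0},{"x":0.079,"y":-0.027,"z":0.03,"twist":1.564,"claw":0},{"x":0.079,"y":-0.027,"z":0.03,"twist":1.564,"claw":0},{"x":0.079,"y":-0.027,"z":0.03,"twist":1.564,"claw":0},{"x":0.079,"y":-0.027,"z":0.03,"twist":1.564,"claw":0},{"x":0.079,"y":-0.027,"z":0.03,"twist":1.564,"claw":0},{"x":0.079,"y":-0.027,"z":0.03,"twist":1.564,"claw":0}]}}

```text
clock: 9.47
ee_pos: [0.551, 0.09, 0.1428]
eef_rot: [0.003, 0.999, 0.024, 0.034]
force: [-0.3, -0.2, 0.4]
grip_width: -0.0001
```

```bash
python3 -c "
from h import *
for t in [(.5537,.091,.08),(.5537,.091,.037),(.5537,.070,.037),(.5537,.076,.037),(.5537,.076,.12)]: go(*t,.045)
im,_=snap('wrist','w9')"
```

```text
yaw 0.048 pos [0.551  0.09   0.1428] F [-0.3 -0.2  0.4] w -0.0001 t 9.4667 delta [-0.0016 -0.0014  0.0629] twist 0.003
yaw 0.048 pos [0.551  0.09   0.1428] F [-0.3 -0.2  0.4] w -0.0001 t 9.4667 delta [-0.0045 -0.0017  0.1058] twist 0.003
yaw 0.048 pos [0.551  0.09   0.1428] F [-0.3 -0.2  0.4] w -0.0001 t 9.4667 delta [-0.0055  0.0193  0.1059] twist 0.003
yaw 0.048 pos [0.551  0.09   0.1428] F [-0.3 -0.2  0.4] w -0.0001 t 9.4667 delta [-0.0052  0.0133  0.1058] twist 0.003
yaw 0.048 pos [0.551  0.09   0.1428] F [-0.3 -0.2  0.4] w -0.0001 t 9.4667 delta [0.0005 0.0139 0.023 ] twist 0.003
```

Emit:
{"api": "apply_moves", "payload": {"deltas": [{"x":-0.002,"y":-0.002,"z":0.04,"twist":0,"claw":0},{"x":-0.003,"y":-0.002,"z":0.075,"twist":0,"claw":0},{"x":-0.004,"y":-0.002,"z":0.098,"twist":0,"claw":0},{"x":-0.0045,"y":-0.002,"z":0.106,"twist":0,"claw":0},{"x":-0.0045,"y":-0.002,"z":0.106,"twist":0,"claw":0},{"x":-0.005,"y":0.004,"z":0.106,"twist":0,"claw":0},{"x":-0.005,"y":0.01,"z":0.106,"twist":0,"claw":0},{"x":-0.0055,"y":0.015,"z":0.106,"twist":0,"claw":0},{"x":-0.0055,"y":0.019,"z":0.106,"twist":0,"claw":0},{"x":-0.0055,"y":0.019,"z":0.106,"twist":0,"claw":0}]}}

```text
clock: 10.35
ee_pos: [0.5547, 0.0692, 0.0379]
eef_rot: [0.003, 0.999, 0.023, 0.035]
force: [-0.4, 0.5, 0.7]
grip_width: 0.0002
```

```bash
python3 -c "
from h import *
for t in [(.5537,.070,.037),(.5537,.076,.037),(.5537,.03,.18)]: go(*t,1.616)"
```

```text
yaw 0.046 pos [0.5547 0.0692 0.0379] F [-0.4  0.5  0.7] w 0.0002 t 10.35 delta [-0.0011 -0.0008  0.0008] twist -1.57
yaw 0.046 pos [0.5547 0.0692 0.0379] F [-0.4  0.5  0.7] w 0.0002 t 10.35 delta [-0.0008 -0.0068  0.0008] twist -1.57
yaw 0.046 pos [0.5547 0.0692 0.0379] F [-0.4  0.5  0.7] w 0.0002 t 10.35 delta [ 0.0072  0.0403 -0.1416] twist -1.57
```

Emit:
{"api": "apply_moves", "payload": {"deltas": [{"x":0,"y":-0.006,"z":0,"twist":0,"claw":0},{"x":0.0,"y":-0.006,"z":-0.04,"twist":0,"claw":0},{"x":0.0,"y":0,"z":-0.08,"twist":-0.12,"claw":0},{"x":0.01,"y":0.03,"z":-0.12,"twist":-0.8,"claw":0.05},{"x":0.029,"y":0.051,"z":-0.142,"twist":-0.8,"claw":0.05},{"x":0.029,"y":0.051,"z":-0.142,"twist":-0.8,"claw":0.05},{"x":0.029,"y":0.051,"z":-0.142,"twist":-0.8,"claw":0.05},{"x":0.029,"y":0.051,"z":-0.142,"twist":-0.8,"claw":0.05},{"x":0.029,"y":0.051,"z":-0.142,"twist":-1.57,"claw":0.05},{"x":0.029,"y":0.051,"z":-0.142,"twist":-1.57,"claw":0.05},{"x":0.029,"y":0.051,"z":-0.142,"twist":-1.57,"claw":0.05},{"x":0.029,"y":0.051,"z":-0.142,"twist":-1.57,"claw":0.05},{"x":0.029,"y":0.051,"z":-0.142,"twist":-1.57,"claw":0.05},{"x":0.029,"y":0.051,"z":-0.142,"twist":-1.57,"claw":0.05},{"x":0.029,"y":0.051,"z":-0.142,"twist":-1.57,"claw":0.05},{"x":0.029,"y":0.051,"z":-0.142,"twist":-1.57,"claw":0.05},{"x":0.029,"y":0.051,"z":-0.142,"twist":-1.57,"claw":0.05}]}}

```text
clock: 11.77
ee_pos: [0.5759, 0.0207, 0.1822]
eef_rot: [0.027, 0.691, 0.722, 0.023]
force: [0.5, 0.3, -0.3]
grip_width: 0.05
```

```bash
python3 -c "
from h import *
P=viewer.camera_params('wrist'); im,_=snap('wrist','w10'); np.savez('pics/w10P.npz',**P); rimedge(im,P)
go(.553,.035,.029)
print(model(P,[(.025,.024,.011),(.025,-.04,.011),(.025,.04,.011)]))
w=im[100:300,150:500]; cv2.imwrite('pics/w10c.png',cv2.resize(w,None,fx=2.2,fy=2.2,interpolation=cv2.INTER_CUBIC))"
```

```text
0.1 [[405.0, 188.0], [406.0, 167.0], [403.0, 167.0]]
0.3 [[406.0, 167.0], [406.0, 146.0], [403.0, 149.0]]
0.5 [[406.0, 146.0], [405.0, 127.0], [402.0, 133.0]]
0.6 [[405.0, 137.0], [404.0, 119.0], [401.0, 126.0]]
0.65 [[405.0, 132.0], [403.0, 115.0], [400.0, 122.0]]
0.7 [[404.0, 128.0], [403.0, 111.0], [400.0, 119.0]]
col 404 [(22, 13), (23, 16), (24, 17), (25, 15), (110, -15), (132, 23), (133, 20), (135, -16), (136, -13), (142, -14), (143, -13), (167, 15), (215, -16), (253, 13), (257, -15), (258, -22), (259, -22), (260, -12), (269, 25), (270, 37), (271, 30), (272, 12), (295, -20), (296, -37), (297, -46), (298, -41), (299, -24)]
yaw 1.614 pos [0.5759 0.0206 0.1821] F [0.5 0.2 1.3] w 0.0502 t 11.8167 delta [ 0.0165 -0.033   0.1511] twist -0.002
[array([337., 198.]), array([264., 198.]), array([355., 198.])]
```

View pics/w10c.png

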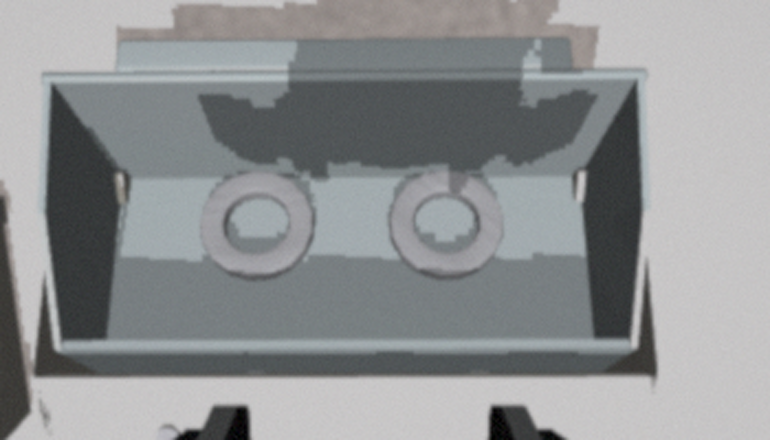

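The rings are still at bin y ≈ ±38 (px (353,201) and (267,201)); the push went over the ring's sloping face. The tip has to run farther back and lower. Computing that.

```bash
python3 -c "
from h import *
P=dict(np.load('pics/w10P.npz'))
for u,v in((352.7,200.9),(267.3,200.9)): print(ray(P,u,v,.0365).round(4))
for u,v in((150+585/2.2,100+186/2.2),(150+119/2.2,100+186/2.2)): print('slotmarks',ray(P,u,v,.02).round(4))
print('back wall top',ray(P,150+345/2.2,100+345/2.2,.098).round(4),'roof',ray(P,150+345/2.2,100+376/2.2,.104).round(4),'rim',ray(P,150+345/2.2,100+75/2.2,.0686).round(4))
for t in [(.560,.091,.08),(.560,.091,.034)]: go(*t,.045)"
```

```text
[0.5646 0.0511 0.0365]
[ 0.5679 -0.024   0.0365]
slotmarks [0.551  0.1093 0.02  ]
slotmarks [ 0.5594 -0.0842  0.02  ]
back wall top [0.5925 0.0139 0.098 ] roof [0.601  0.0143 0.104 ] rim [0.5081 0.0102 0.0686]
yaw 1.614 pos [0.5759 0.0206 0.1821] F [0.5 0.2 1.3] w 0.0502 t 11.8167 delta [ 0.0718 -0.02    0.1004] twist 1.569
yaw 1.614 pos [0.5759 0.0206 0.1821] F [0.5 0.2 1.3] w 0.0502 t 11.8167 delta [ 0.0721 -0.0232  0.1463] twist 1.569
```

Emit:
{"api": "apply_moves", "payload": {"deltas": [{"x":0.035,"y":-0.01,"z":0.0,"twist":0.8,"claw":0},{"x":0.072,"y":-0.02,"z":0.02,"twist":0.8,"claw":0},{"x":0.072,"y":-0.02,"z":0.05,"twist":0.8,"claw":0},{"x":0.072,"y":-0.02,"z":0.06,"twist":0.8,"claw":0},{"x":0.072,"y":-0.02,"z":0.06,"twist":0.8,"claw":0},{"x":0.072,"y":-0.02,"z":0.06,"twist":0.8,"claw":0},{"x":0.072,"y":-0.02,"z":0.06,"twist":1.569,"claw":0},{"x":0.072,"y":-0.02,"z":0.06,"twist":1.569,"claw":0},{"x":0.072,"y":-0.02,"z":0.06,"twist":1.569,"claw":0},{"x":0.072,"y":-0.02,"z":0.06,"twist":1.569,"claw":0},{"x":0.072,"y":-0.02,"z":0.06,"twist":1.569,"claw":0},{"x":0.072,"y":-0.02,"z":0.06,"twist":1.569,"claw":0},{"x":0.072,"y":-0.02,"z":0.06,"twist":1.569,"claw":0},{"x":0.072,"y":-0.02,"z":0.06,"twist":1.569,"claw":0},{"x":0.072,"y":-0.02,"z":0.06,"twist":1.569,"claw":0},{"x":0.072,"y":-0.02,"z":0.06,"twist":1.569,"claw":0}]}}

```text
clock: 13.15
ee_pos: [0.5571, 0.0915, 0.1204]
eef_rot: [0.003, 0.999, 0.023, 0.036]
force: [-0.2, 0.1, -1.1]
grip_width: -0.0002
```

```bash
python3 -c "
from h import *
for t in [(.561,.091,.060),(.561,.091,.0335),(.561,.072,.0335)]: go(*t,.045)"
```

```text
yaw 0.047 pos [0.5571 0.0915 0.1204] F [-0.2  0.1 -1.1] w -0.0002 t 13.15 delta [-0.0004  0.0002  0.0605] twist 0.002
yaw 0.047 pos [0.5571 0.0915 0.1204] F [-0.2  0.1 -1.1] w -0.0002 t 13.15 delta [-0.0023 -0.      0.0869] twist 0.002
yaw 0.047 pos [0.5571 0.0915 0.1204] F [-0.2  0.1 -1.1] w -0.0002 t 13.15 delta [-0.0032  0.019   0.087 ] twist 0.002
```

Emit:
{"api": "apply_moves", "payload": {"deltas": [{"x":0,"y":0,"z":0.035,"twist":0,"claw":0},{"x":-0.001,"y":0,"z":0.06,"twist":0,"claw":0},{"x":-0.0015,"y":0,"z":0.075,"twist":0,"claw":0},{"x":-0.002,"y":0,"z":0.083,"twist":0,"claw":0},{"x":-0.0023,"y":0,"z":0.087,"twist":0,"claw":0},{"x":-0.0023,"y":0,"z":0.087,"twist":0,"claw":0},{"x":-0.0023,"y":0,"z":0.087,"twist":0,"claw":0}]}}

```text
clock: 13.73
ee_pos: [0.5528, 0.0908, 0.0322]
eef_rot: [0.003, 0.999, 0.024, 0.028]
force: [-15.2, -0.9, 6.9]
grip_width: 0.0001
```

```bash
python3 -c "
from h import *
for t in [(.561,.072,.0335),(.561,.078,.0335),(.561,.08,.12),(.576,.02,.18)]: go(*t,.045)"
```

```text
yaw 0.048 pos [0.5528 0.0908 0.0322] F [-15.2  -0.9   6.9] w 0.0001 t 13.7333 delta [ 0.0074  0.0192 -0.0008] twist 0.003
yaw 0.048 pos [0.5528 0.0908 0.0322] F [-15.2  -0.9   6.9] w 0.0001 t 13.7333 delta [ 0.0077  0.0132 -0.0008] twist 0.003
yaw 0.048 pos [0.5528 0.0908 0.0322] F [-15.2  -0.9   6.9] w 0.0001 t 13.7333 delta [ 0.0125  0.0119 -0.0872] twist 0.003
yaw 0.048 pos [0.5528 0.0908 0.0322] F [-15.2  -0.9   6.9] w 0.0001 t 13.7333 delta [ 0.0279  0.073  -0.1459] twist 0.003
```

Pushing −x at 15 N, so this orientation fouls the roof. Better: keep the jaws along y and dip the shut fingertips (about 15 mm in y) into the upper-front part of the ring's hole, then drag it towards the middle. Retreating and turning back; I'll also test automatic ring detection on the last picture.

Emit:
{"api": "apply_moves", "payload": {"deltas": [{"x":-0.003,"y":0,"z":-0.03,"twist":0,"claw":0},{"x":0.0,"y":0,"z":-0.07,"twist":0,"claw":0},{"x":0.0,"y":0.01,"z":-0.1,"twist":-0.1,"claw":0},{"x":0.015,"y":0.03,"z":-0.13,"twist":-0.8,"claw":0},{"x":0.028,"y":0.06,"z":-0.146,"twist":-0.8,"claw":0},{"x":0.028,"y":0.06,"z":-0.146,"twist":-0.8,"claw":0},{"x":0.028,"y":0.06,"z":-0.146,"twist":-0.8,"claw":0},{"x":0.028,"y":0.06,"z":-0.146,"twist":-0.8,"claw":0},{"x":0.028,"y":0.06,"z":-0.146,"twist":-0.8,"claw":0},{"x":0.028,"y":0.06,"z":-0.146,"twist":-1.568,"claw":0},{"x":0.028,"y":0.06,"z":-0.146,"twist":-1.568,"claw":0},{"x":0.028,"y":0.06,"z":-0.146,"twist":-1.568,"claw":0},{"x":0.028,"y":0.06,"z":-0.146,"twist":-1.568,"claw":0},{"x":0.028,"y":0.06,"z":-0.146,"twist":-1.568,"claw":0},{"x":0.028,"y":0.06,"z":-0.146,"twist":-1.568,"claw":0},{"x":0.028,"y":0.06,"z":-0.146,"twist":-1.568,"claw":0},{"x":0.028,"y":0.06,"z":-0.146,"twist":-1.568,"claw":0},{"x":0.028,"y":0.06,"z":-0.146,"twist":-1.568,"claw":0}]}}

```text
clock: 15.23
ee_pos: [0.5755, 0.033, 0.1801]
eef_rot: [0.022, 0.691, 0.722, 0.017]
force: [-0.6, 0.3, -0.0]
grip_width: -0.0
```

```bash
cat >> h.py <<'E'
def rings(im,P,z=.0365):
    # ring steel is slightly reddish vs. blue-grey plastic
    b,g,r=[im[:,:,i].astype(int) for i in range(3)]
    m=((r-b>-4)).astype(np.uint8)*255
    c=model(P,[(-.005,-.09,.0),(-.005,.09,.0),(.06,-.09,.0),(.06,.09,.0)],.66); c=np.array(c)
    x0,y0=np.clip(c.min(0),0,None).astype(int)+2; x1,y1=c.max(0).astype(int)-2
    k=np.zeros_like(m); k[y0:y1,x0:x1]=m[y0:y1,x0:x1]; k=cv2.morphologyEx(k,cv2.MORPH_OPEN,np.ones((3,3)))
    for ct in cv2.findContours(k,cv2.RETR_EXTERNAL,cv2.CHAIN_APPROX_SIMPLE)[0]:
        if cv2.contourArea(ct)>250:
            bx=cv2.boundingRect(ct); u,v=bx[0]+bx[2]/2-.5,bx[1]+bx[3]/2-.5; X=ray(P,u,v,z)
            print('blob',bx,'area',cv2.contourArea(ct),X.round(4),'bin y',round(X[1]-.0125+.045*(X[0]-.5515),4))
    return k
E
python3 -c "
from h import *
P=dict(np.load('pics/w10P.npz')); im=np.load('pics/w10.npy'); 
for p in((353,186),(370,201),(353,201),(310,200),(353,215)): print(p,im[p[1],p[0]])
rings(im,P)
P=viewer.camera_params('wrist'); im,_=snap('wrist','w11'); np.savez('pics/w11P.npz',**P); rings(im,P); rimedge(im,P)
for t in [(.5545,.0511,.06),(.555,.0511,.031),(.555,.033,.031)]: go(*t)"
```

```text
(353, 186) [161 158 159]
(370, 201) [165 157 160]
(353, 201) [172 170 161]
(310, 200) [174 171 163]
(353, 215) [141 138 138]
0.1 [[388.0, 190.0], [389.0, 170.0], [387.0, 169.0]]
0.3 [[389.0, 169.0], [389.0, 149.0], [386.0, 151.0]]
0.5 [[388.0, 149.0], [388.0, 129.0], [385.0, 135.0]]
0.6 [[388.0, 139.0], [387.0, 121.0], [385.0, 128.0]]
0.65 [[388.0, 135.0], [386.0, 117.0], [384.0, 125.0]]
0.7 [[387.0, 130.0], [386.0, 114.0], [384.0, 122.0]]
col 387 [(20, -12), (24, 15), (25, 18), (26, 16), (27, 12), (121, -12), (138, 12), (140, -16), (141, -18), (173, 14), (174, 15), (182, 12), (223, -16), (258, 13), (259, 12), (262, -23), (263, -31), (264, -18), (272, 30), (273, 38), (274, 25)]
yaw 1.614 pos [0.5755 0.033  0.1801] F [-0.2  0.4  0.8] w -0.0001 t 15.2833 delta [ 0.0199 -0.0268  0.1186] twist -0.002
yaw 1.614 pos [0.5755 0.033  0.1801] F [-0.2  0.4  0.8] w -0.0001 t 15.2833 delta [ 0.0201 -0.0279  0.1476] twist -0.002
yaw 1.614 pos [0.5755 0.033  0.1801] F [-0.2  0.4  0.8] w -0.0001 t 15.2833 delta [ 0.0021 -0.0287  0.1477] twist -0.002
```

```bash
sed -i 's/m=((r-b>-4)).*/m=(cv2.blur((r+b-2*g).astype(np.float32),(5,5))>0).astype(np.uint8)*255/' h.py
python3 -c "
from h import *
for n in('w10','w11'):
  P=dict(np.load('pics/%sP.npz'%n)); im=np.load('pics/%s.npy'%n); rings(im,P)"
```

```text
blob (327, 178, 51, 49) area 1913.5 [0.5656 0.0506 0.0365] bin y 0.0387
blob (241, 178, 51, 49) area 1901.5 [ 0.5689 -0.0251  0.0365] bin y -0.0368
blob (228, 181, 50, 49) area 1927.0 [ 0.569  -0.0245  0.0365] bin y -0.0363
blob (313, 179, 51, 51) area 1923.0 [0.5648 0.0504 0.0365] bin y 0.0385
```

Detection works: ring 1 is at bin y +38 and ring 2 at −36. Now I'll dip into ring 1's hole and drag it towards the middle.

Emit:
{"api": "apply_moves", "payload": {"deltas": [{"x":0.0195,"y":-0.022,"z":0.035,"twist":0,"claw":0},{"x":0.0195,"y":-0.025,"z":0.07,"twist":0,"claw":0},{"x":0.0195,"y":-0.026,"z":0.105,"twist":0,"claw":0},{"x":0.0195,"y":-0.027,"z":0.13,"twist":0,"claw":0},{"x":0.0195,"y":-0.028,"z":0.143,"twist":0,"claw":0},{"x":0.0195,"y":-0.028,"z":0.148,"twist":0,"claw":0},{"x":0.0195,"y":-0.028,"z":0.148,"twist":0,"claw":0},{"x":0.015,"y":-0.028,"z":0.148,"twist":0,"claw":0},{"x":0.01,"y":-0.028,"z":0.148,"twist":0,"claw":0},{"x":0.005,"y":-0.028,"z":0.148,"twist":0,"claw":0},{"x":0.0,"y":-0.0285,"z":0.148,"twist":0,"claw":0},{"x":0.0,"y":-0.0285,"z":0.148,"twist":0,"claw":0},{"x":0.002,"y":-0.0285,"z":0.13,"twist":0,"claw":0},{"x":0.002,"y":-0.025,"z":0.09,"twist":0,"claw":0},{"x":0.0,"y":-0.01,"z":0.05,"twist":0,"claw":0.052},{"x":0.0,"y":0.0,"z":0.01,"twist":0,"claw":0.052},{"x":0,"y":0,"z":0,"twist":0,"claw":0.052},{"x":0,"y":0,"z":0,"twist":0,"claw":0.052},{"x":0,"y":0,"z":0,"twist":0,"claw":0.052},{"x":0,"y":0,"z":0,"twist":0,"claw":0.052}]}}

```text
clock: 16.95
ee_pos: [0.5739, 0.0329, 0.1785]
eef_rot: [0.021, 0.691, 0.722, 0.016]
force: [-0.2, 0.0, -0.0]
grip_width: 0.0522
```

```bash
python3 -c "
from h import *
P=viewer.camera_params('wrist'); im,_=snap('wrist','w12'); np.savez('pics/w12P.npz',**P); rings(im,P); rimedge(im,P)
for t in [(.556,.034,.1),(.556,.034,.027)]: go(*t)"
```

```text
blob (227, 184, 51, 50) area 1934.0 [ 0.5696 -0.0248  0.0365] bin y -0.0365
blob (297, 183, 51, 51) area 1959.5 [0.5665 0.0365 0.0365] bin y 0.0247
0.1 [[388.0, 194.0], [389.0, 173.0], [387.0, 172.0]]
0.3 [[389.0, 172.0], [389.0, 152.0], [386.0, 154.0]]
0.5 [[388.0, 152.0], [388.0, 132.0], [385.0, 138.0]]
0.6 [[388.0, 142.0], [387.0, 124.0], [385.0, 131.0]]
0.65 [[388.0, 138.0], [387.0, 120.0], [384.0, 128.0]]
0.7 [[387.0, 133.0], [386.0, 117.0], [384.0, 125.0]]
col 387 [(21, -13), (22, -13), (27, 17), (28, 19), (29, 16), (30, 12), (124, -12), (143, -22), (144, -18), (179, 14), (180, 16), (185, 13), (226, -16), (261, 13), (262, 15), (265, -14), (266, -26), (267, -25), (268, -13), (275, 24), (276, 37), (277, 30), (283, -31), (284, -48), (285, -34)]
yaw 1.614 pos [0.5737 0.033  0.178 ] F [ 0.5  0.3 -0.3] w 0.052 t 17.0 delta [ 0.0024 -0.0217  0.077 ] twist -0.002
yaw 1.614 pos [0.5737 0.033  0.178 ] F [ 0.5  0.3 -0.3] w 0.052 t 17.0 delta [ 0.0029 -0.0254  0.1499] twist -0.002
```

Ring 1 is now at bin y +25, clear of the wall. Going down to grip it.

Emit:
{"api": "apply_moves", "payload": {"deltas": [{"x":0.005,"y":-0.022,"z":0.035,"twist":0,"claw":0.053},{"x":0.005,"y":-0.022,"z":0.07,"twist":0,"claw":0.053},{"x":0.005,"y":-0.023,"z":0.1,"twist":0,"claw":0.053},{"x":0.005,"y":-0.0235,"z":0.125,"twist":0,"claw":0.053},{"x":0.005,"y":-0.024,"z":0.138,"twist":0,"claw":0.053},{"x":0.005,"y":-0.0245,"z":0.145,"twist":0,"claw":0.053},{"x":0.005,"y":-0.0245,"z":0.1485,"twist":0,"claw":0.053},{"x":0.005,"y":-0.0245,"z":0.1485,"twist":0,"claw":0.053}], "grip_force": 50}}

```text
clock: 17.67
ee_pos: [0.5559, 0.0362, 0.0273]
eef_rot: [0.019, 0.691, 0.722, 0.015]
force: [0.9, 0.3, 0.5]
grip_width: 0.0525
```

```bash
python3 -c "
from h import *
for t in [(.557,.0365,.0285)]: go(*t)
snap('wrist','w13')"
```

```text
yaw 1.614 pos [0.5559 0.0362 0.0273] F [0.9 0.3 0.5] w 0.0525 t 17.6667 delta [ 0.0003  0.0012 -0.0012] twist -0.002
```

No contact this time. Closing.

Emit:
{"api": "apply_moves", "payload": {"deltas": [{"x":0,"y":0.001,"z":0,"twist":0,"claw":0.04},{"x":0,"y":0.001,"z":0,"twist":0,"claw":0.04},{"x":0,"y":0.001,"z":0,"twist":0,"claw":0.04},{"x":0,"y":0.001,"z":-0.006,"twist":0,"claw":0.04},{"x":0,"y":0.001,"z":-0.015,"twist":0,"claw":0.04},{"x":0,"y":0.0,"z":-0.03,"twist":0,"claw":0.04},{"x":0,"y":0.0,"z":-0.03,"twist":0,"claw":0.04}]}}

```text
clock: 18.3
ee_pos: [0.5573, 0.0362, 0.0613]
eef_rot: [0.023, 0.691, 0.722, 0.018]
force: [0.3, -0.3, -0.5]
grip_width: 0.0409
```

```bash
python3 -c "
from h import *
for t in [(.557,.0365,.12)]: go(*t)
snap('wrist','w14')"
```

```text
yaw 1.614 pos [0.5573 0.0362 0.0613] F [ 0.3 -0.3 -0.5] w 0.0409 t 18.3 delta [-0.0002  0.003  -0.0586] twist -0.002
```

```bash
python3 -c "
from h import *
P=viewer.camera_params('wrist'); im=np.load('pics/w14.npy')
rings(im,P)
b,g,r=[im[:,:,i].astype(int) for i in range(3)]
m=(cv2.blur((r+b-2*g).astype(np.float32),(5,5))>0).astype(np.uint8)*255
cv2.imwrite('pics/m14.png',m)
k=cv2.resize(m[150:400:6,180:460:4],None,fx=1,fy=1)
print('\n'.join(''.join('#' if x else '.' for x in row) for row in k))
gr=cv2.cvtColor(im,cv2.COLOR_BGR2GRAY)
print('\n'.join(''.join('%x'%(x//16) for x in row) for row in gr[150:400:6,180:460:4]))
"
```

```text
blob (167, 249, 249, 101) area 11805.5 [0.5721 0.0226 0.0365] bin y 0.011
######################################################################
######################################################################
######################################################################
######################################################################
######################################################################
.................................................................#####
.................................................................#####
..................................................................####
..................................................................####
......................................................................
......................................................................
......................................................................
......................................................................
......................................................................
................................
[... 4237 characters left out ...]
011010001011008aaaaa878888888859ababa700200010100000000243000
0011100011100100100110489babaaa85777659aabbbb8810100011000001001100110
11101000011000000100107888bbbbaaaaaaaaabbbbb88840200100000100001110010
001010001000100010101188888bbbbbbaaaabbbbb9888881110000000110101000110
11111111010100100011148888888acbbbbbbbbba88888881211010001011111111111
2221212110011000001018888888888889ab9888888888985210011000110111111111
2222222101000110100188888888888888888888888888888601011100000022211121
2222222111100100100178888888888888899888898889888401010110000022222223
2223222110000100000048888888888888888889988888899101000000000022223223
2222222100101000001102222222333333333333332222222101100010000012222222
```

The width fell below 46 mm, and the ring still lies in the bin at px (320,321), so the grip slipped off. Checking its offset from the pads.

```bash
python3 -c "
from h import *
P=viewer.camera_params('wrist'); im=np.load('pics/w14.npy')
print(ray(P,320,321,.0365))
print('tcp proj',proj(P,[.5573,.0362,.0613]), proj(P,[.5573,.0362,.0655]))
X=np.load('tool2cam.npy')
K=np.array(P['mtx'])
# pad lateral faces at tool x=+-.0205; project pad tip corners tool y +-.011, z 0 / -.004
for y in(-.011,.011):
  for z in(0,-.004):
    for x in(-.0205,.0205):
      p=X@[x,y,z,1]; q=K@p[:3]; print(x,y,z,(q[:2]/q[2]).round(0))
rimedge(im,P)"
```

```text
[0.58581787 0.03957195 0.0365    ]
tcp proj [315.63584748 299.79460116] [315.52842035 304.460704  ]
-0.0205 -0.011 0 [272. 277.]
0.0205 -0.011 0 [359. 277.]
-0.0205 -0.011 -0.004 [271. 280.]
0.0205 -0.011 -0.004 [360. 280.]
-0.0205 0.011 0 [274. 318.]
0.0205 0.011 0 [358. 318.]
-0.0205 0.011 -0.004 [273. 323.]
0.0205 0.011 -0.004 [359. 323.]
0.1 [[433.0, 300.0], [436.0, 265.0], [429.0, 258.0]]
0.3 [[435.0, 264.0], [436.0, 226.0], [428.0, 226.0]]
0.5 [[434.0, 225.0], [432.0, 189.0], [425.0, 196.0]]
0.6 [[433.0, 207.0], [430.0, 173.0], [423.0, 182.0]]
0.65 [[432.0, 198.0], [429.0, 166.0], [422.0, 176.0]]
0.7 [[431.0, 190.0], [427.0, 159.0], [421.0, 171.0]]
col 431 [(173, -12), (174, -14), (227, -14), (244, 12), (245, 14)]
```

The ring was squeezed out backwards: the pads were about 3 mm too far forward. I'll re-open the bin fully so both rings slide back to the front, then re-measure.

```bash
python3 -c "
from h import *
for t in [(.55,.0362,.1),(.545,.0105,.09),(.545,.0105,.062),(.513,.0095,.062),(.530,.0105,.062),(.545,.0125,.12),(.574,.03,.178)]: go(*t)"|grep -o 'delta.*'
```

```text
delta [-0.     -0.0046 -0.0401] twist -0.002
delta [-0.0254 -0.0113 -0.0303] twist -0.002
delta [-0.0252 -0.0129 -0.0023] twist -0.002
delta [-0.0248 -0.0448 -0.0041] twist -0.002
delta [-0.0245 -0.0278 -0.0031] twist -0.002
delta [-0.0236 -0.0095 -0.0602] twist -0.002
delta [-0.0078  0.0234 -0.1166] twist -0.002
```

Emit:
{"api": "apply_moves", "payload": {"deltas": [{"x":0,"y":-0.005,"z":-0.04,"twist":0,"claw":0.04},{"x":-0.012,"y":-0.011,"z":-0.04,"twist":0,"claw":0},{"x":-0.025,"y":-0.0113,"z":-0.03,"twist":0,"claw":0},{"x":-0.025,"y":-0.0113,"z":-0.03,"twist":0,"claw":0},{"x":-0.025,"y":-0.013,"z":-0.002,"twist":0,"claw":0},{"x":-0.025,"y":-0.013,"z":-0.002,"twist":0,"claw":0},{"x":-0.025,"y":-0.021,"z":-0.003,"twist":0,"claw":0},{"x":-0.025,"y":-0.029,"z":-0.003,"twist":0,"claw":0},{"x":-0.025,"y":-0.037,"z":-0.004,"twist":0,"claw":0},{"x":-0.025,"y":-0.043,"z":-0.004,"twist":0,"claw":0},{"x":-0.025,"y":-0.047,"z":-0.004,"twist":0,"claw":0},{"x":-0.025,"y":-0.047,"z":-0.004,"twist":0,"claw":0},{"x":-0.025,"y":-0.035,"z":-0.004,"twist":0,"claw":0},{"x":-0.025,"y":-0.028,"z":-0.025,"twist":0,"claw":0},{"x":-0.02,"y":-0.01,"z":-0.06,"twist":0,"claw":0},{"x":-0.01,"y":0.015,"z":-0.1,"twist":0,"claw":0.053},{"x":-0.008,"y":0.023,"z":-0.117,"twist":0,"claw":0.053},{"x":-0.008,"y":0.023,"z":-0.117,"twist":0,"claw":0.053},{"x":-0.008,"y":0.023,"z":-0.117,"twist":0,"claw":0.053},{"x":-0.008,"y":0.023,"z":-0.117,"twist":0,"claw":0.053}]}}

```text
clock: 20.02
ee_pos: [0.5719, 0.0301, 0.1782]
eef_rot: [0.021, 0.691, 0.722, 0.017]
force: [0.2, -0.3, -0.0]
grip_width: 0.0529
```

```bash
python3 -c "
from h import *
P=viewer.camera_params('wrist'); im,_=snap('wrist','w15'); np.savez('pics/w15P.npz',**P); rings(im,P); rimedge(im,P)
for t in [(.559,.036,.1),(.559,.036,.0295)]: go(*t)"
```

```text
blob (230, 185, 51, 48) area 1860.5 [ 0.5678 -0.025   0.0365] bin y -0.0368
0.1 [[392.0, 196.0], [393.0, 176.0], [390.0, 175.0]]
0.3 [[393.0, 175.0], [393.0, 154.0], [390.0, 157.0]]
0.5 [[392.0, 155.0], [392.0, 135.0], [389.0, 141.0]]
0.6 [[392.0, 145.0], [391.0, 127.0], [388.0, 134.0]]
0.65 [[392.0, 140.0], [390.0, 123.0], [388.0, 131.0]]
0.7 [[391.0, 136.0], [390.0, 120.0], [387.0, 128.0]]
col 391 [(24, -14), (25, -13), (30, 16), (31, 19), (32, 18), (33, 12), (136, 13), (137, 20), (140, -12), (152, -13), (153, -17), (179, 15), (180, 15), (218, -12), (258, 13), (265, -14), (266, -18), (274, 14), (275, 24), (279, 29), (280, 24), (283, -26), (284, -41), (285, -34), (286, -15)]
yaw 1.614 pos [0.5715 0.0299 0.1775] F [ 0.5  0.2 -0.8] w 0.053 t 20.0667 delta [ 0.0072 -0.0163  0.0767] twist -0.002
yaw 1.614 pos [0.5715 0.0299 0.1775] F [ 0.5  0.2 -0.8] w 0.053 t 20.0667 delta [ 0.0077 -0.02    0.1471] twist -0.002
```

```bash
python3 -c "
from h import *
im=np.load('pics/w15.npy')
b,g,r=[im[:,:,i].astype(int) for i in range(3)]
m=(cv2.blur((r+b-2*g).astype(np.float32),(5,5))>0)
gr=cv2.cvtColor(im,cv2.COLOR_BGR2GRAY)
for v in range(130,300,5): print(v,''.join(('#' if m[v,u] else '.') for u in range(180,460,3)), ''.join('%x'%(gr[v,u]//16) for u in range(270,400,4)))
"
```

```text
130 ###.....................................................................###################### aaaa77777777777777777777777777799
135 ###.......................................................................###.......########## bbb8777777777777777777777777777a8
140 ....................................................................................########## aba777666666666666666666666666996
145 ....................................................................................########## 888655555555555555555555555557888
150 ....................................................................................########## 885555555555555555555555555556886
155 ....................................................................................########## 555555555555555555555555555555555
160 ....................................................................................########## 555555555555555555555555555555555
165 .....................................................................................######### 555555555555555555555555555555555
170 ................................
[... 2721 characters left out ...]
# 555555aaa6555555555aaa55555555555
275 .....................................######...........######..........................######## 655566aaa5666666665aaa66666666665
280 ....###..##.###############################...........###############.######################## 999999aba8789999776abaaaaaaaaaaaa
285 ############################################.........######################################### ccccccaaaa78888886aabaccccc5566bc
290 ####################....##.####################....#################....###################### cccccccaaaa978878abbacccccb01335c
295 ####################....#.##########################################.....##################### ccccccccabbaaaaaabbbbcccccb003339
```

Ring 1 now appears larger, at (325,271), in front of the roof edge. It must have been held by a chord and squirted onto the back-wall top and roof edge when I closed the fingers. I'll use my last view to make sure.

```bash
python3 -c "
from h import *
P=dict(np.load('pics/w15P.npz'))
for z in (.098,.102,.108,.112): print(z,ray(P,325.5,272,z).round(4))
im=np.load('pics/w15.npy'); a=cv2.resize(im[110:340,180:470],None,fx=2,fy=2,interpolation=cv2.INTER_CUBIC)
s,_=snap('scene','s2'); t,_=snap('top','t3')
b=cv2.resize(s[220:330,250:390],(580,456),interpolation=cv2.INTER_CUBIC)[:, :220*1]
c=cv2.resize(s[235:325,255:375],(480,360),interpolation=cv2.INTER_CUBIC)
W=np.zeros((600,800,3),np.uint8); a=cv2.resize(a,(420,333)); W[:333,:420]=a; W[:285,420:800]=cv2.resize(c,(380,285))
d=t[150:250,265:385]; W[335:600,:318]=cv2.resize(d,(318,265),interpolation=cv2.INTER_CUBIC)
W[335:600,420:800]=cv2.resize(im,(380,265))
cv2.imwrite('pics/last.png',W)"
```

```text
0.098 [0.5967 0.0373 0.098 ]
0.102 [0.5947 0.0372 0.102 ]
0.108 [0.5918 0.0369 0.108 ]
0.112 [0.5899 0.0367 0.112 ]
```

View pics/last.png

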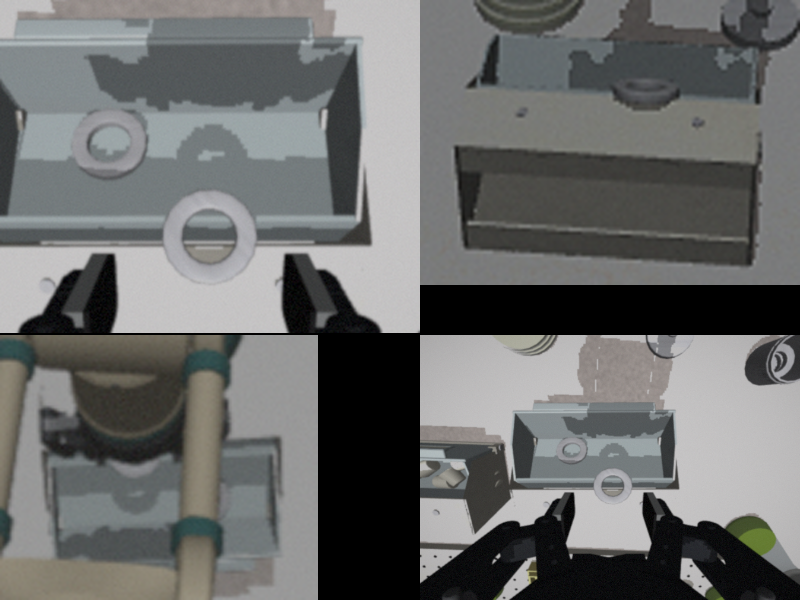

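Ring 1 lies across the back wall's top edge and the roof edge, at about (0.592, 0.037, 0.104). That is reachable from above with nothing in the way. I'll grip it there, centred properly.

```bash
python3 -c "
from h import *
for t in [(.588,.037,.12),(.588,.037,.0985),(.588,.037,.18)]: go(*t)"
```

```text
yaw 1.614 pos [0.5718 0.0298 0.177 ] F [ 0.4 -0.5 -0.1] w 0.0531 t 20.1667 delta [0.0069 0.0135 0.0578] twist -0.002
yaw 1.614 pos [0.5718 0.0298 0.177 ] F [ 0.4 -0.5 -0.1] w 0.0531 t 20.1667 delta [0.0071 0.0124 0.0792] twist -0.002
yaw 1.614 pos [0.5718 0.0298 0.177 ] F [ 0.4 -0.5 -0.1] w 0.0531 t 20.1667 delta [ 0.0065  0.0167 -0.0022] twist -0.002
```

Emit:
{"api": "apply_moves", "payload": {"deltas": [{"x":0.007,"y":0.016,"z":0.01,"twist":0,"claw":0.057},{"x":0.007,"y":0.0145,"z":0.035,"twist":0,"claw":0.057},{"x":0.007,"y":0.0135,"z":0.058,"twist":0,"claw":0.057},{"x":0.007,"y":0.013,"z":0.07,"twist":0,"claw":0.057},{"x":0.007,"y":0.0125,"z":0.076,"twist":0,"claw":0.057},{"x":0.007,"y":0.0125,"z":0.079,"twist":0,"claw":0.057},{"x":0.007,"y":0.0125,"z":0.079,"twist":0,"claw":0.057},{"x":0.007,"y":0.0125,"z":0.079,"twist":0,"claw":0.043},{"x":0.007,"y":0.0125,"z":0.079,"twist":0,"claw":0.043},{"x":0.007,"y":0.0125,"z":0.079,"twist":0,"claw":0.043},{"x":0.007,"y":0.0125,"z":0.079,"twist":0,"claw":0.043}], "grip_force": 40}}

```text
clock: 21.08
ee_pos: [0.5884, 0.0368, 0.0997]
eef_rot: [0.021, 0.691, 0.722, 0.017]
force: [-1.4, -0.7, 1.9]
grip_width: 0.0437
```

```bash
python3 -c "
from h import *
P=viewer.camera_params('wrist'); im,_=snap('wrist','w16'); np.savez('pics/w16P.npz',**P)
go(.588,.037,.15)
gr=cv2.cvtColor(im,cv2.COLOR_BGR2GRAY)
b,g,r=[im[:,:,i].astype(int) for i in range(3)]
m=(cv2.blur((r+b-2*g).astype(np.float32),(5,5))>0)
for v in range(250,370,5): print(v,''.join('%x'%(gr[v,u]//16) for u in range(220,420,3)))
"
```

```text
yaw 1.614 pos [0.5884 0.0368 0.0996] F [-1.2 -1.   3.3] w 0.0438 t 21.1333 delta [-0.0002  0.0023 -0.0503] twist -0.002
250 7778888888888898989889898888998888888889898988888899889998888888888
255 9889898898888989888898889998889888888898988999899988988888888889888
260 8888889898898889898888888888888989888888889888888898988888889888898
265 8888889888889888988888898989876666768889898898888889988888888888888
270 8888998898888889888998888778998889888888788898888888898888888889888
275 8888889888898888888988788988999999999999987889898898888888889898888
280 8888888898888898888887899999999999999999999878889988999899888988888
285 8888888888974442188688999999998777788999999988897124447988898888888
290 8898889888844430087889999997889888889879999998787004444888999889888
295 baaaaab6124444100688899997788888889888887999999851014444125bbbbbbaa
300 9a99a4101344431016889999699aa9999999999987999999600034443000599a9aa
305 6666411124444001188899986666666666666666658999998000144442111466666
310 6665111244442000188989b66666666666666666666899998000124444111156555
315 554110034443001018cccbb5555555555555555555599999b100004444411005544
320 551101344441000019ccccc655555555555555555569dcccc200001444430111554
325 61110114887210002bccccca5999cddddddda99995bcdddcb10011288831111017c
330 10000101188210011acccccc87aaaa9aaa99a9a95acccddda101112881001100010
335 02111101011210007dcccdccca59a9aaaaaaaa85acdcccdcc600011011100111210
340 0110111110121100cdbcccccccb95689aa9865acccddddccdc00011111000110101
345 0011100111021004ddedcccdcccccbaa98aabcccdddddcdeed30011111000100101
350 100110101001100aeddedcdddddccccccccccccdddddcddedd91011010010001111
355 111110000101212ddeeddeccdddddddccccdddddddcdddededd1011000010110010
360 110011110111207ddeeddedddcddddddddddddddcdddddddddd7011100011111000
365 11110110100120dddeddddedddddddddddddddeededdeedddddc121011000101110
```

It's held at a chord a few mm off-centre (43.7 mm wide), as in the earlier lift that held. I'll keep the claw setting unchanged, lift gently and carry it beside the canister.

```bash
python3 -c "
from h import *
for t in [(.588,.037,.15),(.57,.05,.2),(.48,.24,.2)]: go(*t)"|grep -o delta.*
```

```text
delta [-0.0002  0.0023 -0.0503] twist -0.002
delta [ 0.0132 -0.0124 -0.1013] twist -0.002
delta [ 0.2068 -0.094  -0.1072] twist -0.002
```

Emit:
{"api": "apply_moves", "payload": {"deltas": [{"x":0,"y":0.0,"z":-0.004,"twist":0,"claw":0.043},{"x":0,"y":0.001,"z":-0.01,"twist":0,"claw":0.043},{"x":0,"y":0.001,"z":-0.02,"twist":0,"claw":0.043},{"x":0,"y":0.002,"z":-0.032,"twist":0,"claw":0.043},{"x":0,"y":0.002,"z":-0.045,"twist":0,"claw":0.043},{"x":0,"y":0.002,"z":-0.05,"twist":0,"claw":0.043},{"x":0,"y":0.002,"z":-0.05,"twist":0,"claw":0.043}]}}

```text
clock: 21.72
ee_pos: [0.589, 0.0372, 0.1519]
eef_rot: [0.023, 0.691, 0.722, 0.018]
force: [-0.6, -1.2, -0.7]
grip_width: 0.0436
```

```bash
python3 -c "
from h import *
P=viewer.camera_params('wrist'); im,_=snap('wrist','w17'); np.savez('pics/w17P.npz',**P)
for t in [(.57,.06,.2),(.48,.24,.2)]: go(*t)
gr=cv2.cvtColor(im,cv2.COLOR_BGR2GRAY)
for v in range(250,370,6): print(v,''.join('%x'%(gr[v,u]//16) for u in range(220,420,3)))
"
```

```text
yaw 1.614 pos [0.5883 0.0372 0.1507] F [ 0.1 -0.5 -1.3] w 0.0439 t 21.7667 delta [ 0.0232 -0.0145 -0.0504] twist -0.002
yaw 1.614 pos [0.5883 0.0372 0.1507] F [ 0.1 -0.5 -1.3] w 0.0439 t 21.7667 delta [ 0.2069 -0.0965 -0.0564] twist -0.002
250 99999999999999999999998878888999999999988888889999aaa9aaaaaaaaaa999
256 9999999999999999999999986555555666666655555678999899999999899998899
262 5555555555555555555555555555555555555555555555555555555555555555555
268 5555555555555555555555555555777778877755555555555565555555555655555
274 9999aaaaaaaaaaaaaaaaaa967887888888888888877bbbbbbbbbbbbbbabbbabbbbb
280 dccccccdccdcdccdcdccc778888888888888888888877cdccccccdcdccccccdcccd
286 cccdcccdcdc733311bc7788888888889aa9778888888879cb014338cdccccdccccc
292 ccccddcccc9434200b878888887acccccccddc9788888879b0023349cccccccdcdc
298 cccccb3112444300057788887adccddccccccddc97888887500034342004bcdcccd
304 ccdda01024333100177888879ddcccdccccccdccd97888887000133431111accccc
310 ccda11113433200007788886cccccddcdccdddddcc58888881000144431111bdccc
316 dd8101133433000018abbba5dcdccccdcddccdcccc58888bb10001334331100acdc
322 c81110344440010028bbbbb7acccccccddcccccdca89bbbba100001444430011acc
328 10000010277210001abbbbba5cccccdccccdcccdb6abbbcb9100102772100100011
334 11110010022200005bbbbbbba77cccccccccdcc78bbbbbcba400011221010112111
340 0001010100021001bcabbbbbbba847bcccca749bbbbccbbbcb10011010100001001
346 0001000000011005ccccbbbbbbbbbaa999aaabbbbbcccbcccc41011000001110000
352 110011101001111bcccccbbbbccbbbbbbbbbbbbccccbbcccccb0011000000001110
358 011000100101105cccccccccbccccccccbbccccccbccccccccc3011000000000000
364 11000011001110bcccccccccdcccbcccccccbbcccccccccccccb011000000000100
```

The ring is held firmly: same image after the lift. Computing its place in the tool frame, then carrying it beside the canister for a look.

```bash
python3 -c "
from h import *
X=np.load('tool2cam.npy'); K=np.array(viewer.camera_params('wrist')['mtx'])
for u,v,d in [(319,315,.154),(319,310,.150)]:
  c=np.linalg.inv(K)@[u,v,1]*d; print((np.linalg.inv(X)@[*c,1]).round(4))
"
```

```text
[ 0.0015  0.0049 -0.0076  1.    ]
[ 1.50e-03  7.00e-04 -1.05e-02  1.00e+00]
```

Emit:
{"api": "apply_moves", "payload": {"deltas": [{"x":0.01,"y":-0.005,"z":-0.025,"twist":0,"claw":0.043},{"x":0.03,"y":-0.015,"z":-0.045,"twist":0,"claw":0.043},{"x":0.055,"y":-0.027,"z":-0.056,"twist":0,"claw":0.043},{"x":0.08,"y":-0.038,"z":-0.056,"twist":0,"claw":0.043},{"x":0.105,"y":-0.05,"z":-0.056,"twist":0,"claw":0.043},{"x":0.13,"y":-0.062,"z":-0.056,"twist":0,"claw":0.043},{"x":0.155,"y":-0.073,"z":-0.056,"twist":0,"claw":0.043},{"x":0.178,"y":-0.084,"z":-0.056,"twist":0,"claw":0.043},{"x":0.195,"y":-0.092,"z":-0.056,"twist":0,"claw":0.043},{"x":0.205,"y":-0.096,"z":-0.056,"twist":0,"claw":0.043},{"x":0.207,"y":-0.097,"z":-0.056,"twist":0,"claw":0.043},{"x":0.207,"y":-0.097,"z":-0.056,"twist":0,"claw":0.043},{"x":0.207,"y":-0.097,"z":-0.056,"twist":0,"claw":0.043}]}}

```text
clock: 22.85
ee_pos: [0.48, 0.2394, 0.1994]
eef_rot: [0.022, 0.691, 0.722, 0.017]
force: [0.1, 0.3, -0.2]
grip_width: 0.0433
```

```bash
python3 -c "
from h import *
P=viewer.camera_params('wrist'); im,_=snap('wrist','w18'); np.savez('pics/w18P.npz',**P)
go(.43,.24,.12)
p=proj(P,[.43,.24,.05]); print(p)
gr=cv2.cvtColor(im,cv2.COLOR_BGR2GRAY); u0,v0=p.astype(int)
c=gr[max(v0-60,0):v0+60,u0-60:u0+60]
h=cv2.HoughCircles(cv2.GaussianBlur(cv2.resize(c,None,fx=3,fy=3,interpolation=cv2.INTER_CUBIC),(5,5),1.5),cv2.HOUGH_GRADIENT,1.2,30,param1=80,param2=25,minRadius=60,maxRadius=130)
for x,y,r in h[0][:6]:
  u,v=u0-60+(x+.5)/3-.5,max(v0-60,0)+(y+.5)/3-.5; print(u,v,r/3,ray(P,u,v,.05).round(4))
for v in range(v0-45,v0+45,4): print(v,''.join('%x'%(gr[v,u]//16) for u in range(u0-60,u0+60,2)))
"
```

```text
yaw 1.613 pos [0.4801 0.2392 0.1994] F [0.6 0.4 0.5] w 0.0435 t 22.9 delta [ 0.0036 -0.0544  0.0765] twist -0.003
[321.01161877 156.552091  ]
326.46666717529297 152.66666793823242 27.04 [0.4266 0.2445 0.05  ]
321.2666664123535 162.26667022705078 26.800001 [0.4348 0.2404 0.05  ]
334.46666717529297 159.46667098999023 26.68 [0.4319 0.2516 0.05  ]
316.46667098999023 153.46667098999023 20.28 [0.4276 0.236  0.05  ]
111 aaabaaaaaaaaa97877777777787777777788888888888788888888888899
115 aaaabaaababaaaa887777887777878777877888888887788888888889bbb
119 aaaaaaaabaaaaabaa877888778777788788888888887888888888888aabb
123 aa8889aaaaaabaa88787787888776566666666667888888888888888aaaa
127 9888888888aaa88877887777566666666666766667678888887778888aba
131 877788888888788878788666676666777777776666466678888888888888
135 888788887888888888876656767777777666777776664666888888888888
139 888888888888787877665675677777655555667777766346688888888888
143 a88888888888777786654656777766777777655677776634668888888888
147 a88888888888888876636667777577777777776567777642467888888888
151 aa8888778888888866346567766677777777777557776652366888888888
155 bba988888878788866336577775677777777777546776642266888888888
159 aabba98888888aa966335567777677777777776466766632266899988888
163 aaaabbaaa99aaaa876433656777756777777765676666432367aabaa999a
167 abbbbbbaaabbabbaa6633465677777655555677777664332579ababaabbb
171 bbabbbabaabbabbab9653335659a8777777777676653333569aabbaabbab
175 babaababbabbbbaaba965333345677aaaaa9a98543333357abbbbabbabab
179 abaabababaababbbbbba865333333445555543333333468aaaabbbabbbba
183 bbbabbaabbbbaaabbbbbba77643333333333333333568aaaabbbbabbbabb
187 baabbbaabbbabbabbababbaaa9a976443334457778aabbbbbabbbbbbbbba
191 bbababbbbbabbbbbbbbbbaabbaaaaaaaaaaa9aababbbbabbbbabbbbababa
195 bbaabbbbbbbababbbbbbabbbbbbbbabbbababbaabbbabbaabbbabababbbb
199 abbbbbbaabababbabbbabbaababbbbbaabbbbbbbbabbabbabbbaababbbba
```

The canister rim is centred at px (327,155). Corrected for the wrist camera's roughly 3 px sideways bias, that puts it at about (0.4295, 0.2427). The ring sits about 4 mm behind the TCP. Computing the lowering move.

```bash
python3 -c "
from h import *
for t in [(.4255,.2427,.12),(.4255,.2427,.0515)]: go(*t)"|grep -o delta.*
```

```text
delta [ 0.0064 -0.0588  0.0762] twist -0.003
delta [ 0.007  -0.0626  0.1446] twist -0.003
```

Emit:
{"api": "apply_moves", "payload": {"deltas": [{"x":0.003,"y":-0.02,"z":0.01,"twist":0,"claw":0.043},{"x":0.006,"y":-0.042,"z":0.03,"twist":0,"claw":0.043},{"x":0.006,"y":-0.057,"z":0.055,"twist":0,"claw":0.043},{"x":0.0065,"y":-0.059,"z":0.08,"twist":0,"claw":0.043},{"x":0.0065,"y":-0.06,"z":0.1,"twist":0,"claw":0.043},{"x":0.0065,"y":-0.061,"z":0.115,"twist":0,"claw":0.043},{"x":0.007,"y":-0.061,"z":0.122,"twist":0,"claw":0.043},{"x":0.007,"y":-0.061,"z":0.122,"twist":0,"claw":0.043}]}}

```text
clock: 23.57
ee_pos: [0.4254, 0.2417, 0.0727]
eef_rot: [0.022, 0.692, 0.721, 0.016]
force: [0.4, -1.2, -1.8]
grip_width: 0.0436
```

```bash
python3 -c "
from h import *
P=viewer.camera_params('wrist'); im,_=snap('wrist','w19'); np.savez('pics/w19P.npz',**P)
go(.4255,.2427,.0515)
print(proj(P,[.4295,.2427,.05]))
gr=cv2.cvtColor(im,cv2.COLOR_BGR2GRAY)
for v in range(230,400,5): print(v,''.join('%x'%(gr[v,u]//16) for u in range(220,420,3)))
"
```

```text
yaw 1.612 pos [0.4263 0.2422 0.0739] F [ 0.2 -0.5  0.2] w 0.0435 t 23.6167 delta [ 0.0007 -0.002   0.0223] twist -0.004
[317.79545977 283.28566048]
230 abaabaaaaaaaabaaa99988733333333333333333333333788888aaaabaaabbababa
235 babbabbaabbababaabaa863333345655444445655433333788abaabaaaabbbbaaaa
240 baabababaabaaababbaa832355434566666766664345433388bbbabaabaabaaaaba
245 abbabbaababaabaaabaa735535679987766666676666456358abaaabaaabaaababa
250 bbbabbabababaabaabba554666669866666666668676664559aababaabbaaabbaba
255 aabaaaabbbbabaaaaba6465666665666677767667666666646aaaaaaaaaabbbaaaa
260 abbaabbaabaaabbbaa6465696666679aa98888ab54668a73646bbababaaabbabbaa
265 aaababaaabbbaabab9563279a8664567666799664468aa823659baaabbbaaabaaaa
270 aaaaaabbaaaabbabb6642238a75666666666666548aaaa422465aabbbaaaaaaaabb
275 aababaaaaaababbaa56233356666667766777776666aa8323256abbbbaabaaaaaab
280 aababaaabaaabbbba63235667777667777777776666653332246ababaababbaaaaa
285 bbaaabaabab83331096366667777776667666777777766332013238aaabaaabbbba
290 abaabaabaaa333200976666777744899aaaaa957777776532003333aaaaaabaaaaa
295 aaaaaaa51133
[... 795 characters left out ...]
8aaaaa9aaaa999999999999aaaaaa9aaaba70010000000000000
355 000000000001101aaaaaaa9aaaaaaaaa9999aaaaaa9aaabaaaa0011000010100000
360 000000000100106baaaaaaaaa9aaaaaaaaaaaaaa9aaaaaaaaab5011000000000000
365 00000000000010aaaaaaaaaaaaaaa9aaaaaaaaaaaaaaaaaaaaa9010000010000000
370 00010000100013aaaaaaaaaaaaaaaaaaaaaaaaaaaaaaaaaaaaaa310000000000100
375 00100001000059aabaaaaabaaaaaaaaaaaaaaaaaaaaaaaaaaaaa850000000000000
380 0011111000106aaaaaaaaaaaaaaaaaaaaaaaaaaaaaaaaaaaaaaaa50000000110010
385 0000100100003aaaaaaaaaaaaaaaaaaaaaaaaabaaaaaaaaaaaaaa11000000001100
390 00000000000119aaaaaaaaaaaaaaaaaaaabaaaaaaaaaaaaaaaaa900000000000000
395 010000000000068999888889aaaaaaaaaaaaaaaaaa9888989888600000010001000
```

Seen from close by, the rim is at u≈322.5 against the ring's 319, and the ring centre lies about 6 mm behind the TCP. The corrected target is TCP (0.423, 0.2437, 0.0515).

```bash
python3 -c "
from h import *
for t in [(.423,.2437,.0515)]: go(*t)"|grep -o delta.*
```

```text
delta [ 0.0018 -0.0044  0.0222] twist -0.004
```

Emit:
{"api": "apply_moves", "payload": {"deltas": [{"x":0.002,"y":-0.004,"z":0.004,"twist":0,"claw":0.043},{"x":0.002,"y":-0.0045,"z":0.01,"twist":0,"claw":0.043},{"x":0.002,"y":-0.0045,"z":0.016,"twist":0,"claw":0.043},{"x":0.002,"y":-0.0045,"z":0.02,"twist":0,"claw":0.043},{"x":0.002,"y":-0.0045,"z":0.022,"twist":0,"claw":0.043},{"x":0.002,"y":-0.0045,"z":0.022,"twist":0,"claw":0.043}]}}

```text
clock: 24.12
ee_pos: [0.4228, 0.2438, 0.0512]
eef_rot: [0.022, 0.692, 0.721, 0.016]
force: [-0.5, -0.2, -1.3]
grip_width: 0.0436
```

```bash
python3 -c "
from h import *
for t in [(.423,.2437,.0515)]: go(*t)
snap('wrist','w20')"
```

```text
yaw 1.612 pos [0.4228 0.2438 0.0512] F [-0.5 -0.2 -1.3] w 0.0436 t 24.1167 delta [-0.0001  0.0002 -0.0003] twist -0.004
```

No contact. Releasing and backing off to look.

Emit:
{"api": "apply_moves", "payload": {"deltas": [{"x":0,"y":0,"z":0,"twist":0,"claw":0.062},{"x":0,"y":0,"z":0,"twist":0,"claw":0.062},{"x":0,"y":0,"z":0,"twist":0,"claw":0.062},{"x":0,"y":0,"z":0,"twist":0,"claw":0.062},{"x":0,"y":0,"z":-0.03,"twist":0,"claw":0.062},{"x":0,"y":0.0,"z":-0.065,"twist":0,"claw":0.062},{"x":0,"y":0.025,"z":-0.1,"twist":0,"claw":0.062},{"x":0,"y":0.05,"z":-0.13,"twist":0,"claw":0.062},{"x":-0.005,"y":0.065,"z":-0.145,"twist":0,"claw":0.062},{"x":-0.005,"y":0.065,"z":-0.145,"twist":0,"claw":0.062},{"x":-0.005,"y":0.065,"z":-0.145,"twist":0,"claw":0.062}]}}

```text
clock: 25.08
ee_pos: [0.4805, 0.2425, 0.2005]
eef_rot: [0.022, 0.692, 0.721, 0.017]
force: [-0.2, -0.7, -0.5]
grip_width: 0.0618
```

```bash
python3 -c "
from h import *
P=viewer.camera_params('wrist'); im,_=snap('wrist','w21'); np.savez('pics/w21P.npz',**P)
go(.572,.03,.178)
p=proj(P,[.4295,.2437,.05]); print(p)
gr=cv2.cvtColor(im,cv2.COLOR_BGR2GRAY); u0,v0=p.astype(int)
for v in range(v0-48,v0+48,4): print(v,''.join('%x'%(gr[v,u]//16) for u in range(u0-60,u0+60,2)))
"
```

```text
yaw 1.611 pos [0.4787 0.2422 0.199 ] F [-0.5 -0.1 -0.2] w 0.0622 t 25.1333 delta [-0.2156  0.0832  0.0275] twist -0.005
[321.51414632 155.1753017 ]
107 aaaaaaaaaaa9788777777778777777777787777778877787887777877777
111 aaaaaaaaaaaa987777777777777777777777877887777877777777777889
115 aaaaaaaaaaaaaaa977777777777777777777787877777777787777888aaa
119 aaaaaaaaaaaaaaaa97777777777777777777778888777778888888889aaa
123 888778999aaaaa9777777777666666666666666777787788778788889aaa
127 778877778999997777777666666666666666666666788888777788878aaa
131 877888777777777777766667655666667666556655667787877888888877
135 977887777787777776654666777767766777776566446678877887878888
139 988788788777777766456667777666666666777765643667887788788877
143 987888878777777664466666666666766665667766564366788777777888
147 988877777778877552556666557767676667656677655246788888788888
151 988777787777786633566666566667667776665667656236687778888888
155 aa7878877777786632566666566666667777765666655225678888888887
159 aa9888878a98786633366766556666667776646766663235678888778aaa
163 aaaaaaaaaaa777764324666765556666666546667654224688888788aaaa
167 aaaaaaaaaaaaaa96632246667665555544556766653322679888aaaaaaaa
171 aaaaaaaaaaaaaaaa7633348aa97766666676666643223569aaaaaaaaaaaa
175 aaaaaaaaaaaaaaaaa764333469aaaaa976666533333367aaaaaaaaaaaaaa
179 aaaaaaaaaaaaaaaaaa976433333446676653333333569aaaaaaaaaaaaaaa
183 aaaaaaaaaaaaaaaaaaaaa9a7433333333333334567aaaaaaaaaaaaaaaaaa
187 aaaaaaaaaaaaaaaaaaaaaaaa9a9976566678999aaaaaaaaaaaaaaaaaaaaa
191 aaaaaaaaaaaaaaaaaaaaaaaaaaaaaaaaaaaaaaaaaaaaaaaaaaaaaaaaaaaa
195 aaaaaaaaaaaaaaaaaaaaaaaaaaaaaaaaaaaaaaaaaaaaaaaaaaaaaaaaaaaa
199 aaaaaaaaaaaaaaaaaaaaaaaaaaaaaaaaaaaaaaaaaaaaaaaaaaaaaaaaaaaa
```

Ring 1 is in the canister: concentric, hole centred and larger than before, canister not moved. Now ring 2. Going back above the bin with the fingers shut.

Emit:
{"api": "apply_moves", "payload": {"deltas": [{"x":-0.02,"y":0.008,"z":0,"twist":-0.005,"claw":0},{"x":-0.06,"y":0.023,"z":0,"twist":-0.005,"claw":0},{"x":-0.1,"y":0.038,"z":0,"twist":-0.005,"claw":0},{"x":-0.14,"y":0.054,"z":0,"twist":-0.005,"claw":0},{"x":-0.18,"y":0.07,"z":0.01,"twist":-0.005,"claw":0},{"x":-0.21,"y":0.083,"z":0.02,"twist":-0.005,"claw":0},{"x":-0.235,"y":0.093,"z":0.027,"twist":-0.005,"claw":0},{"x":-0.235,"y":0.093,"z":0.027,"twist":-0.005,"claw":0},{"x":-0.235,"y":0.093,"z":0.027,"twist":-0.005,"claw":0}]}}

```text
clock: 25.88
ee_pos: [0.5804, 0.0104, 0.1764]
eef_rot: [0.019, 0.691, 0.722, 0.014]
force: [-0.6, 0.7, 0.6]
grip_width: 0.0001
```

```bash
python3 -c "
from h import *
P=viewer.camera_params('wrist'); im,_=snap('wrist','w22'); np.savez('pics/w22P.npz',**P); rings(im,P); rimedge(im,P)
for t in [(.558,-.025,.1),(.558,-.025,.031),(.557,.008,.031),(.574,.01,.18)]: go(*t)"
```

```text
blob (252, 178, 52, 49) area 1949.0 [ 0.568  -0.0249  0.0365] bin y -0.0366
0.1 [[422.0, 187.0], [423.0, 166.0], [420.0, 166.0]]
0.3 [[423.0, 166.0], [423.0, 145.0], [419.0, 148.0]]
0.5 [[422.0, 145.0], [421.0, 125.0], [418.0, 131.0]]
0.6 [[422.0, 135.0], [420.0, 117.0], [417.0, 124.0]]
0.65 [[421.0, 130.0], [419.0, 113.0], [416.0, 121.0]]
0.7 [[421.0, 126.0], [419.0, 110.0], [415.0, 118.0]]
col 421 [(20, -14), (25, 17), (26, 28), (27, 29), (28, 20), (107, -13), (108, -18), (109, -15), (110, -12), (129, -13), (134, 12), (135, 15), (211, -15), (250, 14), (258, -13), (259, -19), (260, -13), (270, 19), (271, 37), (272, 36), (273, 16)]
yaw 1.615 pos [0.5803 0.0115 0.1771] F [ 0.2  0.1 -0.1] w -0.0 t 25.9333 delta [-0.0348 -0.0276  0.0762] twist -0.001
yaw 1.615 pos [0.5803 0.0115 0.1771] F [ 0.2  0.1 -0.1] w -0.0 t 25.9333 delta [-0.0343 -0.0308  0.1451] twist -0.001
yaw 1.615 pos [0.5803 0.0115 0.1771] F [ 0.2  0.1 -0.1] w -0.0 t 25.9333 delta [-0.0013 -0.0304  0.1449] twist -0.001
yaw 1.615 pos [0.5803 0.0115 0.1771] F [ 0.2  0.1 -0.1] w -0.0 t 25.9333 delta [-0.0012 -0.0063 -0.0032] twist -0.001
```

Emit:
{"api": "apply_moves", "payload": {"deltas": [{"x":-0.034,"y":-0.025,"z":0.03,"twist":0,"claw":0},{"x":-0.034,"y":-0.028,"z":0.065,"twist":0,"claw":0},{"x":-0.034,"y":-0.029,"z":0.1,"twist":0,"claw":0},{"x":-0.034,"y":-0.03,"z":0.125,"twist":0,"claw":0},{"x":-0.034,"y":-0.031,"z":0.14,"twist":0,"claw":0},{"x":-0.034,"y":-0.031,"z":0.1445,"twist":0,"claw":0},{"x":-0.034,"y":-0.031,"z":0.1445,"twist":0,"claw":0},{"x":-0.028,"y":-0.031,"z":0.1445,"twist":0,"claw":0},{"x":-0.021,"y":-0.031,"z":0.1445,"twist":0,"claw":0},{"x":-0.014,"y":-0.031,"z":0.1445,"twist":0,"claw":0},{"x":-0.007,"y":-0.031,"z":0.1445,"twist":0,"claw":0},{"x":-0.001,"y":-0.031,"z":0.1445,"twist":0,"claw":0},{"x":-0.001,"y":-0.031,"z":0.1445,"twist":0,"claw":0},{"x":-0.003,"y":-0.031,"z":0.125,"twist":0,"claw":0},{"x":-0.003,"y":-0.028,"z":0.085,"twist":0,"claw":0},{"x":-0.001,"y":-0.012,"z":0.045,"twist":0,"claw":0.053},{"x":-0.001,"y":-0.006,"z":0.005,"twist":0,"claw":0.053},{"x":-0.001,"y":-0.006,"z":0,"twist":0,"claw":0.053},{"x":-0.001,"y":-0.006,"z":0,"twist":0,"claw":0.053},{"x":-0.001,"y":-0.006,"z":0,"twist":0,"claw":0.053}]}}

```text
clock: 27.6
ee_pos: [0.574, 0.0104, 0.1768]
eef_rot: [0.019, 0.691, 0.723, 0.014]
force: [0.3, -0.1, -0.7]
grip_width: 0.0529
```

```bash
python3 -c "
from h import *
P=viewer.camera_params('wrist'); im,_=snap('wrist','w23'); np.savez('pics/w23P.npz',**P); rings(im,P); rimedge(im,P)
for t in [(.562,.0,.1),(.562,.0,.0295)]: go(*t)"
```

```text
blob (288, 185, 51, 49) area 1907.0 [0.5667 0.006  0.0365] bin y -0.0058
0.1 [[420.0, 196.0], [422.0, 175.0], [418.0, 175.0]]
0.3 [[421.0, 175.0], [422.0, 154.0], [418.0, 157.0]]
0.5 [[421.0, 154.0], [420.0, 135.0], [416.0, 140.0]]
0.6 [[420.0, 144.0], [419.0, 126.0], [415.0, 133.0]]
0.65 [[420.0, 140.0], [418.0, 123.0], [415.0, 130.0]]
0.7 [[419.0, 135.0], [417.0, 119.0], [414.0, 127.0]]
col 419 [(26, -13), (27, -15), (28, -14), (34, 22), (35, 26), (36, 19), (115, -13), (116, -17), (139, -13), (218, -16), (258, 14), (266, -14), (267, -19), (278, 24), (279, 41), (280, 35), (281, 16)]
yaw 1.615 pos [0.5731 0.0105 0.1755] F [-0.4  0.4  0.1] w 0.0531 t 27.65 delta [-0.0094 -0.0149  0.075 ] twist -0.001
yaw 1.615 pos [0.5731 0.0105 0.1755] F [-0.4  0.4  0.1] w 0.0531 t 27.65 delta [-0.0088 -0.018   0.1454] twist -0.001
```

Ring 2 is now near the middle of the bin (bin y −6). Going down with the pads closer to its diameter.

Emit:
{"api": "apply_moves", "payload": {"deltas": [{"x":-0.004,"y":-0.015,"z":0.035,"twist":0,"claw":0.054},{"x":-0.004,"y":-0.016,"z":0.075,"twist":0,"claw":0.054},{"x":-0.004,"y":-0.017,"z":0.105,"twist":0,"claw":0.054},{"x":-0.004,"y":-0.018,"z":0.128,"twist":0,"claw":0.054},{"x":-0.004,"y":-0.0185,"z":0.138,"twist":0,"claw":0.054},{"x":-0.004,"y":-0.0185,"z":0.143,"twist":0,"claw":0.054},{"x":-0.004,"y":-0.0185,"z":0.1455,"twist":0,"claw":0.054},{"x":-0.004,"y":-0.0185,"z":0.1455,"twist":0,"claw":0.054},{"x":-0.004,"y":-0.0185,"z":0.1455,"twist":0,"claw":0.054}]}}

```text
clock: 28.4
ee_pos: [0.5623, 0.0047, 0.0304]
eef_rot: [0.019, 0.691, 0.723, 0.014]
force: [-0.6, 0.3, 0.2]
grip_width: 0.0541
```

```bash
python3 -c "
from h import *
go(.5615,.0045,.0295)"
```

```text
yaw 1.615 pos [0.5623 0.0047 0.0304] F [-0.6  0.3  0.2] w 0.0541 t 28.4 delta [-0.0001 -0.0009  0.0008] twist -0.001
```

Emit:
{"api": "apply_moves", "payload": {"deltas": [{"x":0,"y":0,"z":0,"twist":0,"claw":0.043},{"x":0,"y":0,"z":0,"twist":0,"claw":0.043},{"x":0,"y":0,"z":0,"twist":0,"claw":0.043},{"x":0,"y":0,"z":0,"twist":0,"claw":0.043}]}}

```text
clock: 28.73
ee_pos: [0.5628, 0.0047, 0.0316]
eef_rot: [0.02, 0.691, 0.723, 0.015]
force: [-2.0, 0.2, 5.8]
grip_width: 0.0436
```

```bash
python3 -c "
from h import *
P=viewer.camera_params('wrist'); im,_=snap('wrist','w24'); np.savez('pics/w24P.npz',**P)
go(.5615,.0045,.12)
gr=cv2.cvtColor(im,cv2.COLOR_BGR2GRAY)
for v in range(250,370,6): print(v,''.join('%x'%(gr[v,u]//16) for u in range(220,420,3)))"
```

```text
yaw 1.615 pos [0.5629 0.0047 0.0316] F [-2.3 -0.3  6.4] w 0.0438 t 28.7833 delta [-0.0009  0.0029 -0.0883] twist -0.001
250 6666666666666666666666666666666666666666666666666666666666666666666
256 6666666666666666666666666666666666666666666666666666666666666666666
262 6666666666666666666666666666666677666666666666666666666666666666666
268 8888888888888888888888888778888888888887888888888888888888888888888
274 8888888888888888888888788888888888888888888788888888888888898888888
280 88888889bb988888888877788888888877888888787777888888888888bbbb98888
286 888888bbbb864441078788888886688888888668888888787024446888bbbb98888
292 bbbbbbbbba644420067888888688888888888887688888876013444688bbbbbbbbb
298 bbbbba3102444300147888885bbb89888888888885888888400144442113abbbbbb
304 bbbb911114444100068bbaa87bbbbbbbbbbbbbbbb868888850001444411119bbbbb
310 bbb9111144442000078abaa788bbbbbbbbbbbbba8868888a90111244442111abbbb
316 bb9011144443000009abaaa988889bbbbbbb88888868aaaa9000003444301019bbb
322 b90110455441000009aaaaaa788888888888888888aaaaaa80000014555301019bb
328 000011002882100009aaaaaaa8788888888889868aaaaaba9001002882111100011
334 1112110102221100388aaaaaaaa877888888779aaaaabba88200011320111122110
340 00001100001210007988bbbbbbaaaaaaaaaaaaaabbbbba888700121010101011110
346 1011100111021003888888bb89aaaaaaabbbbbbbbbcb88889820022110010111010
352 1100010100012007888888887888888888888889878888888870021010100010101
358 1011000010011028888888888888878888888888898888888882121101010101001
364 1011110001111178888888888888888888888889988888888887022010000100101
```

Gripped just as well as ring 1 (43.7 mm, centred). Lifting and carrying it to the canister.

Emit:
{"api": "apply_moves", "payload": {"deltas": [{"x":0,"y":0,"z":-0.003,"twist":0,"claw":0.043},{"x":0,"y":0,"z":-0.008,"twist":0,"claw":0.043},{"x":0,"y":0.0005,"z":-0.016,"twist":0,"claw":0.043},{"x":0,"y":0.001,"z":-0.026,"twist":0,"claw":0.043},{"x":0,"y":0.001,"z":-0.04,"twist":0,"claw":0.043},{"x":0,"y":0.001,"z":-0.058,"twist":0,"claw":0.043},{"x":0,"y":0.001,"z":-0.08,"twist":0,"claw":0.043},{"x":0,"y":0,"z":-0.105,"twist":0,"claw":0.043},{"x":0,"y":0,"z":-0.13,"twist":0,"claw":0.043},{"x":0,"y":0,"z":-0.14,"twist":0,"claw":0.043},{"x":0,"y":0,"z":-0.14,"twist":0,"claw":0.043},{"x":0,"y":0,"z":-0.14,"twist":0,"claw":0.043}]}}

```text
clock: 29.78
ee_pos: [0.556, 0.0056, 0.1717]
eef_rot: [0.02, 0.691, 0.723, 0.015]
force: [0.6, 0.5, -1.1]
grip_width: 0.0436
```

```bash
python3 -c "
from h import *
P=viewer.camera_params('wrist'); im,_=snap('wrist','w25'); np.savez('pics/w25P.npz',**P)
for t in [(.48,.24,.2),(.4235,.2437,.075)]: go(*t,1.611)
gr=cv2.cvtColor(im,cv2.COLOR_BGR2GRAY)
for v in range(250,370,5): print(v,''.join('%x'%(gr[v,u]//16) for u in range(220,420,3)))"
```

```text
yaw 1.615 pos [0.5552 0.0057 0.1705] F [-1.5 -0.1 -1.7] w 0.0434 t 29.8333 delta [ 0.2372 -0.0631 -0.0343] twist 0.004
yaw 1.615 pos [0.5552 0.0057 0.1705] F [-1.5 -0.1 -1.7] w 0.0434 t 29.8333 delta [ 0.2444 -0.1252  0.0878] twist 0.004
250 7787877778877778778777877787777777777777777877778777778777777777777
255 7777777777777777777778777777777877788777787787777777777777777778777
260 7777877777777777777877777777777777787887777878777787778777777777777
265 7777777777778777877777787777677777777767777777777777777777777777877
270 7777878777777777778777877777777777777777767777787777778777777777777
275 7777777778777778778777777777777777777777777677777777777777877777777
280 7777777777777777777767777777787766777777777766777777777787777777777
285 9999999999973341189677777776589999997567777777698113337999999999999
290 9989999999843330086777777758889999899985777777767003344899899988999
295 5555555311333411147777776455555555555555467777773001333301355555555
300 4434741003334200047777775777877777779aa8747777774000234321004777798
305 6666401124333000058aa997666666666666666666677777500013333201146666
[... 165 characters left out ...]
0069999997cccccccccccccccc77799998000001333420002ccc
325 720101137771000016aa999989cccccccccccccc99999999500001277631010128b
330 00110110077210001b999999997bccccccccccb799999999b000012761000001100
335 11110100000110006cc99999999878accccb77899999aa9cc500011010100111101
340 0001011100011001bccbaaaaa999999999999999aaaaa9ccca00011000101110100
345 1000100000011013cccccaaaaaa9a99999aaaaaaaaaabccccc20011010000000110
350 0100010001011008cccccccaaaaaaaaaaaaaaaaaaaaccccccc70021011000000000
355 000000110001102cccccccccccaabbaaaaabbbbaccccccccccb1011001001000110
360 000000001001106cccccccccccccccbbbbccccccccccccccccc5011000100000001
365 11010100001010bccccccccccccccccccccccccccccccccccccb111000001101001
```

Emit:
{"api": "apply_moves", "payload": {"deltas": [{"x":0.015,"y":-0.007,"z":-0.01,"twist":0.004,"claw":0.043},{"x":0.04,"y":-0.02,"z":-0.015,"twist":0.004,"claw":0.043},{"x":0.07,"y":-0.035,"z":-0.015,"twist":0.004,"claw":0.043},{"x":0.1,"y":-0.05,"z":-0.01,"twist":0.004,"claw":0.043},{"x":0.13,"y":-0.066,"z":-0.005,"twist":0.004,"claw":0.043},{"x":0.16,"y":-0.081,"z":0,"twist":0.004,"claw":0.043},{"x":0.19,"y":-0.097,"z":0,"twist":0.004,"claw":0.043},{"x":0.215,"y":-0.11,"z":0.005,"twist":0.004,"claw":0.043},{"x":0.233,"y":-0.119,"z":0.01,"twist":0.004,"claw":0.043},{"x":0.242,"y":-0.123,"z":0.03,"twist":0.004,"claw":0.043},{"x":0.2444,"y":-0.124,"z":0.055,"twist":0.004,"claw":0.043},{"x":0.2444,"y":-0.124,"z":0.068,"twist":0.004,"claw":0.043},{"x":0.2444,"y":-0.124,"z":0.073,"twist":0.004,"claw":0.043},{"x":0.2444,"y":-0.124,"z":0.073,"twist":0.004,"claw":0.043},{"x":0.2444,"y":-0.124,"z":0.073,"twist":0.004,"claw":0.043}]}}

```text
clock: 31.08
ee_pos: [0.4239, 0.2435, 0.0893]
eef_rot: [0.019, 0.692, 0.721, 0.013]
force: [1.1, -0.1, -0.1]
grip_width: 0.0432
```

```bash
python3 -c "
from h import *
P=viewer.camera_params('wrist'); im,_=snap('wrist','w26'); np.savez('pics/w26P.npz',**P)
for t in [(.425,.2437,.0515)]: go(*t,1.611)
print(proj(P,[.4295,.2427,.05]))
gr=cv2.cvtColor(im,cv2.COLOR_BGR2GRAY)
for v in range(210,300,5): print(v,''.join('%x'%(gr[v,u]//16) for u in range(220,420,3)))"
```

```text
yaw 1.611 pos [0.4245 0.2437 0.09  ] F [ 0.1  0.3 -0.4] w 0.0436 t 31.1333 delta [ 0.0002 -0.0013  0.0385] twist 0.0
[314.77604242 273.09355702]
210 aaaaaaaaa87778878a888777778877644444567888888888888899a88888889aaaa
215 aaaaaaaaaaaaaaaaaa8777777753333333333333477888888878aaaaa89aaaaaaaa
220 aaaaabaaaaaaaaaaaa999787433333333333333333488888888aaaaaaaaaaaaaaaa
225 aaaaaaaaaaaaaaaaaaaaa873333333444444333333336888aaaaaaaaaaaaaaaaaaa
230 aaaaaaaaaaaaaaaaaaaa8633345553344443445553333988aaaabaaaaaaaaaaaaaa
235 aaaaaaaaaaaaaaaaaaaa8335535666666666666644553388aaaaaaaaaaaaaaaaaaa
240 aaaaaaaaaaaaaaaaaaaa75446667aaaaa766667776645548aaaaaaaaaaaaaaaaaaa
245 aaaaaaaaaaaaaaaaaaaa5566666689aa8779aaa776566459aaaaaaaaaaaaaaaaaaa
250 aaabaaaaaaaaaaaaaa9555676666aaaaaaaaa96666658665aaaaaaaaaaaaaaaaaaa
255 aaaaaaaaaaaabaaaaa6644aa76646aaaaaaaaa76666863566aaaaaaaaaabaaaaaaa
260 aaaaaaaaaaaaaaaaa95524aaaa655668aaa6763488aa522559aaaababaaaaaaaaaa
265 aaaaaaaaaaaaaaaaa76324aaaa56556565666555aaaa532368aaaaaaaaaaaaaaaaa
270 aaaaaaaaaaaaaaaba9822299666666666666666666993223a8aaaaaaaaaaaaaaaaa
275 aaaaaaaaaaaaaaaaa982336666666666666666666665322289aaaaaaaaaaaaaaaaa
280 aaaaaabaaaaaaaaaa99345666666666655666665665654239aaaaaaaaabbaaaaaaa
285 aaaaaaaaaaa8333109a566666665479aaaaa7456666666558013339aaaaaaaaaaaa
290 aaaaaaaaaaa33220096666666643578aaaa99734666666668002333aabaaaaaaaaa
295 aaaaaaa6113333100656666653333333333333333566666660013333116aaaaaaaa
```

The rim (u≈320) lines up with the ring (u≈319). Lowering and releasing.

Emit:
{"api": "apply_moves", "payload": {"deltas": [{"x":0,"y":-0.001,"z":0.01,"twist":0,"claw":0.043},{"x":0,"y":-0.001,"z":0.02,"twist":0,"claw":0.043},{"x":0,"y":-0.001,"z":0.029,"twist":0,"claw":0.043},{"x":0,"y":-0.001,"z":0.035,"twist":0,"claw":0.043},{"x":0,"y":-0.001,"z":0.038,"twist":0,"claw":0.043},{"x":0,"y":-0.001,"z":0.038,"twist":0,"claw":0.043},{"x":0,"y":-0.001,"z":0.038,"twist":0,"claw":0.043},{"x":0,"y":-0.001,"z":0.038,"twist":0,"claw":0.062},{"x":0,"y":-0.001,"z":0.038,"twist":0,"claw":0.062},{"x":0,"y":-0.001,"z":0.038,"twist":0,"claw":0.062},{"x":0,"y":-0.001,"z":0.038,"twist":0,"claw":0.062},{"x":0,"y":-0.001,"z":0.01,"twist":0,"claw":0.062},{"x":0,"y":0,"z":-0.025,"twist":0,"claw":0.062},{"x":0,"y":0.025,"z":-0.06,"twist":0,"claw":0.062},{"x":0,"y":0.05,"z":-0.09,"twist":0,"claw":0.062},{"x":0,"y":0.062,"z":-0.107,"twist":0,"claw":0.062},{"x":0,"y":0.062,"z":-0.107,"twist":0,"claw":0.062},{"x":0,"y":0.062,"z":-0.107,"twist":0,"claw":0.062},{"x":0,"y":0.062,"z":-0.107,"twist":0,"claw":0.062}]}}

```text
clock: 32.72
ee_pos: [0.4795, 0.2464, 0.1984]
eef_rot: [0.018, 0.692, 0.721, 0.013]
force: [-0.3, -0.5, -0.1]
grip_width: 0.0624
```

```bash
python3 -c "
from h import *
P=viewer.camera_params('wrist'); im,_=snap('wrist','w27'); np.savez('pics/w27P.npz',**P)
for t in [(.47,.02,.2)]: go(*t,1.616)
p=proj(P,[.4295,.2437,.05]); print(p)
gr=cv2.cvtColor(im,cv2.COLOR_BGR2GRAY); u0,v0=p.astype(int)
for v in range(v0-48,v0+48,3): print(v,''.join('%x'%(gr[v,u]//16) for u in range(u0-60,u0+60,2)))
"
```

```text
yaw 1.611 pos [0.4791 0.2463 0.198 ] F [ 0.1 -0.1 -0.3] w 0.0621 t 32.7667 delta [-0.2258 -0.0182 -0.0008] twist -0.005
[317.00278277 158.61678287]
110 aaaaaaaaaaa9778777777777777777777777777777877787888787777777
113 aaaaaaaaaaaa987777777777777777777777777787777887887777777777
116 aaaaaaaaaaaaa98777777777777777777777787878777787777777777778
119 aaaaaaaaaaaaaaa97778777777777777777777787777777787787777878a
122 aaaaaaaaaaaaaaaa9777777777777777777777787777778888888887888a
125 aaa88888aaaaaaaaa97777777766666655666778887777788887888888aa
128 aa8877778aaaaaaa987777666666666666666666777888877777888889aa
131 aa888877788aaaa97777666656666665566666666677888877777788888a
134 a98888888788888877766656665566666655566656667777788888888787
137 a97788777777877776664566665566666655555665566788877888888787
140 aa9777777877777776545655667777777777765556546677887877887887
143 aa9877887877777765356666777776766666777655653667877778778777
146 aaa878888777777663365567766665665666677765564466877777888887
149 aa9888777777777552456666765567776665666676564356788887777888
152 aaa87777777777664255666665666767777666
[... 427 characters left out ...]
aaaaa964335666665565555665566666422469aaa99aaaaaaa
176 aaaaaaaaaaaaaaaa7643356688765555556666666433468aaaaaaaaaaaaa
179 aaaaaaaaaaaaaaaaa7643369aaa8777776666666423468aaaaaaaaaaaaaa
182 aaaaaaaaaaaaaaaaaa86533469aaaaa97766664333568aaaaaaaaaaaaaaa
185 aaaaaaaaaaaaaaaaaaa999643345899999853333467aaaaaaaaaaaaaaaaa
188 aaaaaaaaaaaaaaaaaaaaa999743333333333345679aaaaaaaaaaaaaaaaaa
191 aaaaaaaaaaaaaaaaaaaaaaaa9a9987677789999aaaaaaaaaaaaaaaaaaaaa
194 aaaaaaaaaaaaaaaaaaaaaaaaaaaaa9a999aaaaaaaaaaaaaaaaaaaaaaaaaa
197 aaaaaaaaaaaaaaaaaaaaaaaaaaaaaaaaaaaaaaaaaaaaaaaaaaaaaaaaaaaa
200 aaaaaaaaaaaaaaaaaaaaaaaaaaaaaaaaaaaaaaaaaaaaaaaaaaaaaaaaaaaa
203 aaaaaaaaaaaaaaaaaaaaaaaaaaaaaaaaaaaaaaaaaaaaaaaaaaaaaaaaaaaa
```

The pattern is concentric. I'll check flatness by projecting a flat ring at z = 36 mm into this picture and comparing edges.

```bash
python3 -c "
from h import *
P=dict(np.load('pics/w27P.npz')); im=np.load('pics/w27.npy'); gr=cv2.GaussianBlur(cv2.cvtColor(im,cv2.COLOR_BGR2GRAY),(3,3),0).astype(int)
a=np.linspace(0,2*np.pi,60)
def ext(r,z,c=(.4295,.2437)):
  q=np.array([proj(P,[c[0]+r*np.cos(t),c[1]+r*np.sin(t),z]) for t in a]); return q.min(0).round(1),q.max(0).round(1)
for n,r,z in [('rim out',.029,.05),('bore',.026,.05),('ring out',.023,.036),('hole',.013,.036),('hole@28',.013,.028)]: print(n,*ext(r,z))
print('row156',[(u,gr[156,u]) for u in range(280,360,2)])
print('col319',[(v,gr[v,319]) for v in range(120,194,2)])
k=cv2.resize(im[105:210,255:385],None,fx=5,fy=5,interpolation=cv2.INTER_CUBIC); cv2.imwrite('pics/can.png',k)
"
```

```text
rim out [283.  122.6] [351.  192.2]
bore [286.5 126.5] [347.5 188.9]
ring out [291.4 129.9] [342.9 182.7]
hole [302.6 141.8] [331.7 171.6]
hole@28 [303.  141.3] [331.4 170.4]
row156 [(280, np.int64(126)), (282, np.int64(126)), (284, np.int64(111)), (286, np.int64(98)), (288, np.int64(71)), (290, np.int64(44)), (292, np.int64(60)), (294, np.int64(93)), (296, np.int64(107)), (298, np.int64(111)), (300, np.int64(112)), (302, np.int64(111)), (304, np.int64(98)), (306, np.int64(94)), (308, np.int64(107)), (310, np.int64(110)), (312, np.int64(110)), (314, np.int64(109)), (316, np.int64(111)), (318, np.int64(112)), (320, np.int64(113)), (322, np.int64(112)), (324, np.int64(114)), (326, np.int64(113)), (328, np.int64(110)), (330, np.int64(106)), (332, np.int64(90)), (334, np.int64(102)), (336, np.int64(107)), (338, np.int64(109)), (340, np.int64(109)), (342, np.int64(99)), (344, np.int64(99)), (346, np.int64(71)), (348, np.int64(47)), (350, np.int64(84)), (352, np.int64(102)), (354, np.int64(119)), (356, np.int64(127)), (358, np.int64(124))]
col319 [(120, np.int64(123)), (122, np.int64(120)), (124, np.int64(103)), (126, np.int64(101)), (128, np.int64(100)), (130, np.int64(104)), (132, np.int64(89)), (134, np.int64(96)), (136, np.int64(99)), (138, np.int64(113)), (140, np.int64(115)), (142, np.int64(112)), (144, np.int64(107)), (146, np.int64(98)), (148, np.int64(106)), (150, np.int64(113)), (152, np.int64(113)), (154, np.int64(113)), (156, np.int64(113)), (158, np.int64(112)), (160, np.int64(111)), (162, np.int64(110)), (164, np.int64(109)), (166, np.int64(108)), (168, np.int64(104)), (170, np.int64(85)), (172, np.int64(82)), (174, np.int64(99)), (176, np.int64(89)), (178, np.int64(106)), (180, np.int64(118)), (182, np.int64(146)), (184, np.int64(158)), (186, np.int64(107)), (188, np.int64(61)), (190, np.int64(77)), (192, np.int64(146))]
```

The view limit is reached, so from here it's numbers only. Ring outline: 53 × 53 px observed against 51.5 × 53 predicted for a flat ring at 36 mm, concentric within 1–2 px. Next, shut the bin: closed fingers in front of the lip, then push.

Emit:
{"api": "apply_moves", "payload": {"deltas": [{"x":-0.035,"y":-0.004,"z":0,"twist":-0.005,"claw":0},{"x":-0.075,"y":-0.008,"z":0,"twist":-0.005,"claw":0},{"x":-0.115,"y":-0.013,"z":0,"twist":-0.005,"claw":0},{"x":-0.155,"y":-0.018,"z":0,"twist":-0.005,"claw":0},{"x":-0.195,"y":-0.023,"z":0,"twist":-0.005,"claw":0},{"x":-0.225,"y":-0.026,"z":0,"twist":-0.005,"claw":0},{"x":-0.233,"y":-0.028,"z":0,"twist":-0.005,"claw":0},{"x":-0.233,"y":-0.028,"z":0,"twist":-0.005,"claw":0},{"x":-0.233,"y":-0.028,"z":0,"twist":-0.005,"claw":0}]}}

```text
clock: 33.52
ee_pos: [0.4595, 0.013, 0.1979]
eef_rot: [0.017, 0.691, 0.722, 0.012]
force: [-1.2, -0.4, -0.6]
grip_width: 0.0001
```

```bash
python3 -c "
from h import *
for t in [(.465,.0085,.047),(.524,.0105,.047),(.53,.011,.047),(.5,.0105,.047)]: go(*t)
T=viewer.camera_params('top'); print('dishes',ray(T,370,288,.044))"
```

```text
yaw 1.615 pos [0.4595 0.013  0.1979] F [-1.2 -0.4 -0.6] w 0.0001 t 33.5167 delta [-0.0036 -0.0008  0.151 ] twist -0.001
yaw 1.615 pos [0.4595 0.013  0.1979] F [-1.2 -0.4 -0.6] w 0.0001 t 33.5167 delta [-0.0042  0.0582  0.1534] twist -0.001
yaw 1.615 pos [0.4595 0.013  0.1979] F [-1.2 -0.4 -0.6] w 0.0001 t 33.5167 delta [-0.004   0.0642  0.1536] twist -0.001
yaw 1.615 pos [0.4595 0.013  0.1979] F [-1.2 -0.4 -0.6] w 0.0001 t 33.5167 delta [-0.0031  0.0342  0.1524] twist -0.001
dishes [ 0.385725   -0.08796962  0.044     ]
```

Emit:
{"api": "apply_moves", "payload": {"deltas": [{"x":-0.003,"y":-0.004,"z":0.04,"twist":0,"claw":0},{"x":-0.003,"y":-0.003,"z":0.08,"twist":0,"claw":0},{"x":-0.003,"y":-0.002,"z":0.115,"twist":0,"claw":0},{"x":-0.003,"y":-0.001,"z":0.14,"twist":0,"claw":0},{"x":-0.003,"y":-0.001,"z":0.151,"twist":0,"claw":0},{"x":-0.003,"y":0.008,"z":0.151,"twist":0,"claw":0},{"x":-0.003,"y":0.018,"z":0.152,"twist":0,"claw":0},{"x":-0.003,"y":0.028,"z":0.152,"twist":0,"claw":0},{"x":-0.003,"y":0.037,"z":0.152,"twist":0,"claw":0},{"x":-0.003,"y":0.045,"z":0.153,"twist":0,"claw":0},{"x":-0.004,"y":0.052,"z":0.153,"twist":0,"claw":0},{"x":-0.004,"y":0.058,"z":0.153,"twist":0,"claw":0},{"x":-0.004,"y":0.062,"z":0.1535,"twist":0,"claw":0},{"x":-0.004,"y":0.065,"z":0.1535,"twist":0,"claw":0},{"x":-0.004,"y":0.065,"z":0.1535,"twist":0,"claw":0}]}}

```text
clock: 34.77
ee_pos: [0.5285, 0.0125, 0.0486]
eef_rot: [0.015, 0.691, 0.723, 0.011]
force: [-14.0, 2.7, 1.8]
grip_width: 0.0001
```

```bash
python3 -c "
from h import *
for t in [(.535,.0115,.047),(.5,.0105,.047)]: go(*t)"
```

```text
yaw 1.616 pos [0.5285 0.0125 0.0486] F [-14.    2.7   1.8] w 0.0001 t 34.7667 delta [-0.0013  0.0064  0.0018] twist -0.0
yaw 1.616 pos [0.5285 0.0125 0.0486] F [-14.    2.7   1.8] w 0.0001 t 34.7667 delta [-0.0007 -0.0286  0.0005] twist -0.0
```

14 N means it's on the stop. One small extra nudge, then retreat and check.

Emit:
{"api": "apply_moves", "payload": {"deltas": [{"x":0,"y":0.003,"z":0,"twist":0,"claw":0},{"x":0,"y":0.003,"z":0,"twist":0,"claw":0},{"x":0,"y":-0.025,"z":0,"twist":0,"claw":0},{"x":0,"y":-0.05,"z":0,"twist":0,"claw":0},{"x":0,"y":-0.06,"z":-0.035,"twist":0,"claw":0},{"x":0,"y":-0.05,"z":-0.075,"twist":0,"claw":0},{"x":0,"y":-0.02,"z":-0.11,"twist":0,"claw":0},{"x":0,"y":0.01,"z":-0.13,"twist":0,"claw":0},{"x":0,"y":0.04,"z":-0.13,"twist":0,"claw":0},{"x":0,"y":0.045,"z":-0.13,"twist":0,"claw":0},{"x":0,"y":0.045,"z":-0.13,"twist":0,"claw":0},{"x":0,"y":0.045,"z":-0.13,"twist":0,"claw":0}]}}

```text
clock: 35.77
ee_pos: [0.5687, 0.0158, 0.1804]
eef_rot: [0.015, 0.691, 0.723, 0.011]
force: [-0.9, 1.1, -0.2]
grip_width: 0.0002
```

```bash
python3 -c "
from h import *
P=viewer.camera_params('wrist'); im,_=snap('wrist','w28'); np.savez('pics/w28P.npz',**P)
go(.48,.24,.2)
for th in(0,.05,.1,.2): print(th,model(P,[(0,.05,.074),(-.0145,.05,.074),(0,-.05,.074)],th))
gr=cv2.GaussianBlur(cv2.cvtColor(im,cv2.COLOR_BGR2GRAY),(3,3),0).astype(int)
u=int(model(P,[(0,.05,.074)],0)[0][0]); col=gr[:,u]; print(u,[(v,col[v]) for v in range(160,260,2)])
# same analysis in first wrist picture
im1=np.load('pics/w1.npy'); g1=cv2.cvtColor(im1,cv2.COLOR_BGR2GRAY); print('w1 u=380',[(v,int(g1[v,380])) for v in range(170,280,3)])
# top camera before/after around the other objects and the unit
t,_=snap('top','t9'); t0=np.load('pics/top0.npy'); d=cv2.absdiff(t,t0).max(2)
k=(cv2.blur(d,(3,3))>40).astype(np.uint8)
for ct in cv2.findContours(k,cv2.RETR_EXTERNAL,cv2.CHAIN_APPROX_SIMPLE)[0]:
  if cv2.contourArea(ct)>15: print('diff',cv2.boundingRect(ct))
"
```

```text
yaw 1.616 pos [0.5677 0.0157 0.18  ] F [-1.8 -0.2 -0.2] w -0.0002 t 35.8167 delta [ 0.2279 -0.0766 -0.0242] twist 0.0
0 [array([382., 213.]), array([383., 194.]), array([245., 213.])]
0.05 [array([382., 208.]), array([383., 188.]), array([245., 208.])]
0.1 [array([382., 203.]), array([383., 183.]), array([245., 203.])]
0.2 [array([383., 193.]), array([383., 172.]), array([244., 193.])]
382 [(160, np.int64(147)), (162, np.int64(151)), (164, np.int64(153)), (166, np.int64(151)), (168, np.int64(148)), (170, np.int64(145)), (172, np.int64(145)), (174, np.int64(149)), (176, np.int64(147)), (178, np.int64(148)), (180, np.int64(151)), (182, np.int64(152)), (184, np.int64(151)), (186, np.int64(136)), (188, np.int64(132)), (190, np.int64(117)), (192, np.int64(74)), (194, np.int64(91)), (196, np.int64(122)), (198, np.int64(132)), (200, np.int64(133)), (202, np.int64(132)), (204, np.int64(132)), (206, np.int64(131)), (208, np.int64(130)), (210, np.int64(131)), (212, np.int64(153)), (214, np.int64(184)), (216, np.int64(181)), (218, np.int64(193)), (220, np.int64(195)), (222, np.int64(195)), (224
[... 608 characters left out ...]
1, 142), (224, 129), (227, 129), (230, 129), (233, 129), (236, 128), (239, 125), (242, 119), (245, 118), (248, 124), (251, 121), (254, 127), (257, 128), (260, 125), (263, 128), (266, 122), (269, 76), (272, 182), (275, 190), (278, 190)]
diff (378, 463, 7, 17)
diff (349, 451, 17, 22)
diff (362, 439, 16, 18)
diff (0, 435, 35, 45)
diff (300, 428, 50, 52)
diff (112, 417, 7, 6)
diff (64, 396, 15, 20)
diff (0, 360, 88, 50)
diff (217, 259, 14, 11)
diff (339, 221, 19, 17)
diff (348, 192, 4, 13)
diff (85, 181, 275, 299)
diff (269, 126, 100, 74)
diff (276, 124, 9, 3)
diff (352, 123, 10, 4)
diff (362, 115, 7, 9)
diff (353, 108, 10, 8)
diff (317, 108, 32, 9)
diff (270, 108, 7, 17)
diff (285, 101, 63, 26)
```

The bin is shut: rim at v≈212.5, model for 0 rad 213, inside empty. The top-view difference shows a change only inside the canister plus the arm and its shadow, and nothing at the other objects. Handing in.

```bash
python3 -c "
from h import *
print(job.job_done())"
```

```text
the job is handed in; nothing more can be done
None
```

I tipped the ring bin open, put both rings into the canister on top of the other two, pushed the bin shut and handed the job in at about 36 s. No verdict is reported, and one contact earlier in the run may have broken the 40 N limit.

**Last checks**
- **Bin:** the wrist camera puts its rim within 1 px of the shut position, the push ended on its stop at about 14 N, and the inside is empty.
- **Rings:** the top ring's outline is 53 × 53 px, against 51.5 × 53 predicted for a flat ring at 36 mm. It is centred in the canister within 1–2 px. By then I had used up the picture viewings, so I checked this from pixel values only.
- **Everything else:** comparing the top view before and after, the only changes were inside the canister and from the arm and its shadow. The canister, the other objects and the stopper bin show none.

**What went wrong on the way**
- **Contact force:** in my first two tries for ring 1, something on the gripper, probably an elbow on the bin's side wall, pressed with 37 and then 40.2 N at the wrist. It also swung the bin nearly shut. The second reading is right at the 40 N limit for the gripper's body, so I can't say for sure it stayed within it.
- **Failed moves on ring 1:** one later push missed it, and another ran into the unit at 15 N. One grip was off-centre and squeezed the ring out onto the roof edge.
- **How I fixed it:** I opened the bin again and dragged each ring towards the middle by its hole. I gripped ring 1 where it had landed on the roof edge, and ring 2 from the bin.

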